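Put the cellar's sample bottles away in the push-latch drawer

ROBOT

A 6-joint arm with a two-finger parallel gripper is mounted at the origin on the work surface. World frame = base frame: x ahead of the robot, y to its left, z up, the work surface at z = 0. Lengths are in m, angles in rad, forces in N, time in s.
With the tool pointing down it reaches from about 0.35 to 0.925 m from the base axis. Payload 6.4 kg.
Tool frame: the origin (TCP) lies midway between the tips of the shut fingers; the grasp point (between the pads) lies 19 mm behind it (robot.grip_depth is the distance from the TCP to the grasp point, in m); z points along the fingers, y is the line along which they close (so a half turn about z gives the same grasp; the last joint's range is limited). The gripper opens to 85 mm and grips with 20 to 120 N. Pads are 22 mm wide; open, the fingers measure 114 mm over their backs; the gripper's body (76 mm by 85 mm) begins 54 mm behind the grasp point. The pads swing forward as they close: fully open they stand 13 mm farther back than shut.
Start: joints at [-1.362, 0.245, 1.558, -0, 1.339, -0.174], TCP at [0.243, -0.603, 0.231] pointing down, gripper open.
Joint ranges: [-3.13, 3.13], [-1.02, 2.26], [0.13, 2.54], [-0.95, 4.09], [0.21, 2.88], [-2.74, 2.74]. Speed limits (rad/s): [2.57, 2.57, 3.14, 3.14, 3.14, 3.14].

INTERFACE

Orientations are given as a unit quaternion [x, y, z, w].
In Python, from plant import robot, eyes, hand_in gives the robot as it stands (robot), with the cameras (eyes) and the job as plain functions.
- The arm moves only by the tool move_tool, called after "Call:" as name([rows], argument=value, ...), one row to a line, values as JSON. Schema: {"type":"object","properties":{"steps":{"type":"array","items":{"type":"object","properties":{"jaw":{"type":"number"},"tx":{"type":"number"},"ty":{"type":"number"},"tz":{"type":"number"},"drx":{"type":"number"},"dry":{"type":"number"},"drz":{"type":"number"}},"additionalProperties":false,"required":["jaw"]},"minItems":1,"maxItems":20},"grip_n":{"type":"number"},"only":{"type":"string"},"quiet":{"type":"boolean"},"lines":{"type":"string"}},"required":["steps"],"additionalProperties":false}. steps is a list of rows, 1 to 20 of them, each an object with the fields jaw (the finger opening in m), tx, ty, tz (the shift in m), drx, dry, drz (a rotation vector in rad); a field left out counts as zero (the opening has to be given); each row is the pose to reach, as a shift and turn from the pose commanded when the call began, along the tool's axes at that moment; what a row does not reach only later rows make up. A row lasts 1/10 s, in which the tool goes at most 0.05 m and 0.15 rad, less where a joint would pass 70% of its speed; a pose out of reach is approached as far as the arm can. The fingers move at their own pace and stop on an object; grip_n is the grip in N (left out, the last holds). Time passes only in rows, so rows that do not move let the fingers close. The tool returns the time, the measured TCP pose, the force, the opening and the grip force at its end. only (a regular expression) keeps the lines of the reply that match it, lines (a string "A,B") keeps lines A to B, and quiet returns only ok. Input that does not fit is refused with a message, and nothing moves.
- robot.observe(): the state, without advancing time (a new reading comes with each control period).
- eyes.get_image(name): name is "scene" or "top" or "wrist"; returns the picture (480x640x3 uint8, red, green, blue); there is no depth.
- eyes.camera_params(name): a dict with "intrinsics" (3x3 intrinsics, pixels), "R" (3x3) and "t" (3): a world point X has camera coordinates R X + t. Camera axes: x right, y down, z forward; pixel columns grow to the right and rows downward; lengths in m; the calibration is good to about 2 mm. The wrist camera is an equidistant fisheye: a pixel r from the principal point sees the ray r / f radians off the axis. A picture is of the moment at which its call begins: read the wrist's pose just before it. camera_params takes no time and is no camera call; for the wrist camera it gives the pose at the moment of the call.
- hand_in(): hands the job in; it is judged then, once.
The state is a dict: "time": time; "joint_positions": joint angles; "joint_velocities": joint speeds; "effort": joint torques, N m; "position": TCP position; "ee_rot": TCP orientation; "contact_force": force on the tool from outside, world axes, zero at the start; "moment": the same for the moment, N m; "width": finger opening in m; "gripper_force": force on a finger pad.
Only numpy, scipy, OpenCV 4.12 (cv2) and the standard library are available. Lean on these libraries where they do the work, as an engineer would, in place of code of your own. Each camera call takes 0.05 s, during which the arm holds its last target. There are 200 camera calls.

TASK

Put the small sample bottles away: the shut drawer has no handle, so press its front to let the push latch go and draw it right out, stand every sample bottle upright in the rear of the drawer and lay the aluminium retaining bar across the drawer in front of them, right down in the notches of both sides. Then push the drawer fully home and make sure the latch has caught, so that it stays shut by itself with the bottles still standing behind the bar. Leave the other things on the bench where they are.

Things in the scene. Friction and masses are not known exactly. Their poses are not given: they have to be found in the camera images.
- drawer (a joint): drawer's travel (m): 0 = shut and latched, grows as it comes out towards the robot, about 0.05 = let go by its latch, 0.165 = fully out (stop), -0.0045 = pressed against the inner stop. No handle. Friction 0.8 N plus a damper of 22 N per m/s; stays where it is left beyond 0.05
- chest: fixed oak chest with the drawer; origin under the middle of its carcass front, x back into it, z up. Carcass 340 wide, 220 deep, 165 high. Push-push latch: press the shut drawer to its stop (7 to 13 N, about 4.5 mm), let go: an ejector sends it out to 0.05. Push it in again (ejector 3 to 6 N over the last 45 mm) hard to the stop, let go: it latches at 0. A press short of the stop may not switch it
- front_top (a point): middle of the top edge of the drawer's flat front panel, mid-thickness; moves with the drawer; axes as chest. Panel 332 wide, 150 high, 16 thick, top edge 158 above the bench. Shut, its inner face is 6 ahead of the carcass; popped out, there is a gap of about 55 behind it, open above, into which closed fingers can hook to draw the drawer out
- well (a point): point on the drawer floor, 28 above the bench, mid-width of the space behind the notches where the bottles stand; moves with the drawer; axes as chest. Four bottles fit side by side along y. Bottle centres belong within x -50 to +24 and y -108 to +108 of it. Drawer inside 264 wide; sides and back 84 above the bench; back wall 45 behind here, panel's inner face 118 ahead
- bar_seat (a point): point midway between the two notches, level with their floors, 68 above the bench; moves with the drawer; axes as chest. Notches in the top edges of the two 14 thick drawer sides, at y -139 and +139 from here, each 24 wide along x, 16 deep. It lies 52 behind front_top and 74 ahead of well
- bar: retaining bar, plain square-cut aluminium, 288 long (its y axis), 18 wide (x), 16 high (z), 0.13 to 0.21 kg, at first flat on the bench. Origin at its centre, 8 above what it lies on. Seated, its length lies along the chest's y and its top is level with the drawer sides
- sample1: sample bottle, dark green glass, paper band, black screw cap, standing: body diameter 48 up to 50 above its foot, shoulder in to a 23 neck by 71, cap diameter 28 from 76 to 100 above the foot, 100 tall, 0.15 to 0.24 kg. Origin at the centre of its foot, z up its axis. None if this start lacks it
- sample2: sample bottle, dark green glass, paper band, black screw cap, standing: body diameter 48 up to 50 above its foot, shoulder in to a 23 neck by 71, cap diameter 28 from 76 to 100 above the foot, 100 tall, 0.15 to 0.24 kg. Origin at the centre of its foot, z up its axis. None if this start lacks it
- sample3: sample bottle, dark green glass, paper band, black screw cap, standing: body diameter 48 up to 50 above its foot, shoulder in to a 23 neck by 71, cap diameter 28 from 76 to 100 above the foot, 100 tall, 0.15 to 0.24 kg. Origin at the centre of its foot, z up its axis. None if this start lacks it
- sample4: sample bottle, dark green glass, paper band, black screw cap, standing: body diameter 48 up to 50 above its foot, shoulder in to a 23 neck by 71, cap diameter 28 from 76 to 100 above the foot, 100 tall, 0.15 to 0.24 kg. Origin at the centre of its foot, z up its axis. None if this start lacks it
- stopper: bystander: steel resealing stopper, 38 diameter, with a 50 long cross lever, 38 tall. Origin at its foot
- cap_tin: bystander: open steel tin of crown caps, 84 diameter, 55 tall. Origin at its foot
- torch: bystander: small dark pocket torch standing on its head, 38 diameter, 124 tall. Origin at its foot
- slate: bystander: lot slate lying flat, 75 x 110 x 7. Origin at the centre of its underside
- key: bystander: steel spanner 170 long lying flat. Origin at the centre of its underside

How it is judged:
By the outcome, as a careful person would: the job done as asked, in the order asked, and still so for the second after the job is handed in, with the robot touching nothing.
Of sample1, sample2, sample3, sample4 only 2 to 4 are there at a start; the rules pass over those that are not, and their reading is None.
At some moment in a run one of sample1, sample2, sample3, sample4, bar may be knocked a few centimetres aside while the robot is not near it.
It also fails if it takes over 210 s, if anything falls off the work surface, if the arm or the gripper's body presses on something with over 40 N, if the wrist force passes 120 N, or if a joint passes its speed limit or range.

## Working session

There is one attempt and no reset: what is moved stays moved. The work goes in short steps, Python scripts to look and compute and a tool call to move; the robot and the scene stay as the last step left them, time stands still between calls to the robot, and variables do not carry over. Pictures are saved under pics/ and viewed, at most 14 in all, crops included, and the job is handed in when it is done.

```bash
ls; mkdir -p pics; cat > h.py <<'E'
import numpy as np,cv2
from plant import robot, eyes, hand_in
from scipy.spatial.transform import Rotation as Ro
def snap(n,f,crop=None,s=1):
    im=eyes.get_image(n)[:,:,::-1]
    if crop: im=im[crop[1]:crop[3],crop[0]:crop[2]]
    cv2.imwrite('pics/'+f,cv2.resize(im,None,fx=s,fy=s,interpolation=cv2.INTER_CUBIC))
def ray(n,u,v):
    p=eyes.camera_params(n);K=np.array(p['intrinsics']);R=np.array(p['R']);t=np.array(p['t'])
    d=np.array([(u-K[0,2])/K[0,0],(v-K[1,2])/K[1,1],1])
    if n=='wrist':
        r=np.hypot(*d[:2]);d=np.array([*(d[:2]/max(r,1e-9)*np.sin(r)),np.cos(r)])
    return -R.T@t,R.T@d
def at(n,u,v,z):
    c,d=ray(n,u,v);return c+d*(z-c[2])/d[2]
def proj(n,X):
    p=eyes.camera_params(n);c=np.array(p['R'])@X+p['t'];c=np.array(p['intrinsics'])@c;return c[:2]/c[2]
E
python3 - <<'E'
from h import *
snap('top','t0.png');snap('scene','s0.png')
o=robot.observe();print(o['position'],Ro.from_quat(o['ee_rot']).as_matrix().round(3),o['time'])
for n in('top','scene'):print(eyes.camera_params(n))
E
```

```text
pics
plant.py
[ 0.24268616 -0.6024376   0.23028066] [[ 0.928  0.374 -0.   ]
 [ 0.374 -0.928  0.002]
 [ 0.    -0.002 -1.   ]] 0.1
{'intrinsics': array([[556.45633193,   0.        , 314.71324686],
       [  0.        , 556.45633193, 239.09645531],
       [  0.        ,   0.        ,   1.        ]]), 'R': array([[-0.0042646 , -0.99998736,  0.00266171],
       [-0.99238937,  0.0039046 , -0.12307759],
       [ 0.12306564, -0.00316633, -0.99239348]]), 't': array([7.33374218e-04, 5.96655280e-01, 1.36219182e+00])}
{'intrinsics': array([[469.39025121,   0.        , 324.71495783],
       [  0.        , 469.39025121, 238.23132955],
       [  0.        ,   0.        ,   1.        ]]), 'R': array([[-0.97890568,  0.20429326,  0.00281536],
       [ 0.17426819,  0.84206987, -0.51043994],
       [-0.10665017, -0.49918193, -0.8599088 ]]), 't': array([ 0.57743156, -0.05067764,  1.34988786])}
```

View pics/t0.png

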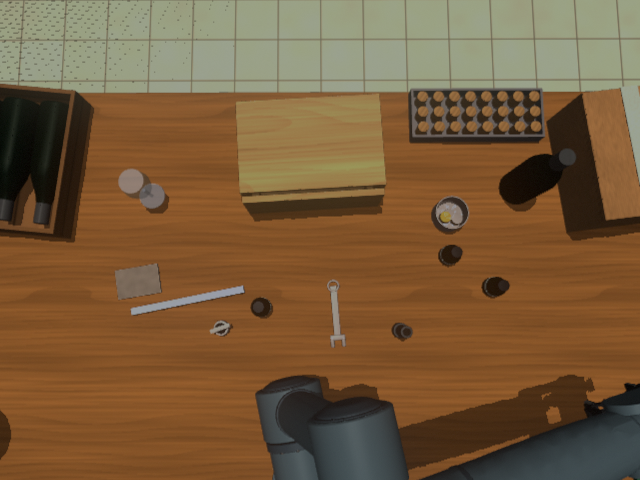

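View pics/s0.png

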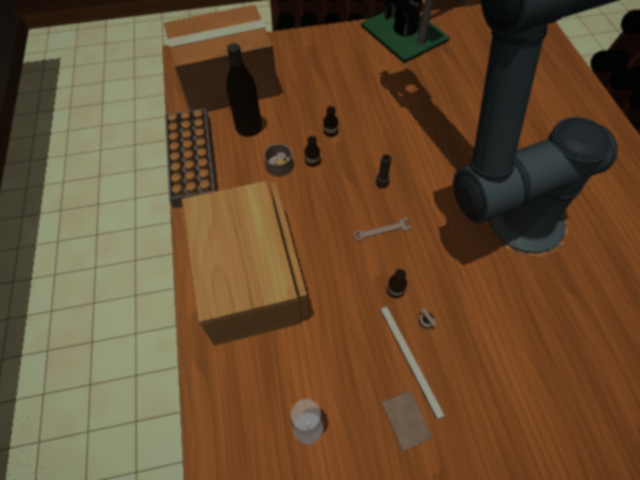

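The top view shows three bottles at about (261,307), (450,255) and (495,287), the torch at (402,331), the bar from (132,311) to (243,290), and the shut drawer front at about (246..382, 200). I'll enlarge these for accuracy.

```bash
python3 - <<'E'
from h import *
im=eyes.get_image('top')[:,:,::-1]
im=cv2.convertScaleAbs(im,alpha=1.6,beta=15)
a=cv2.resize(im[180:345,110:310],None,fx=4,fy=4,interpolation=cv2.INTER_CUBIC)
b=cv2.resize(im[170:345,350:550],None,fx=4,fy=3.4,interpolation=cv2.INTER_CUBIC)
c=cv2.resize(im[80:220,220:400],None,fx=4,fy=4,interpolation=cv2.INTER_CUBIC)
[cv2.imwrite('pics/%s.png'%n,x[:600,:800]) for n,x in zip('abc',(a,b,c))]
E
```

```text
(no output)
```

View pics/a.png

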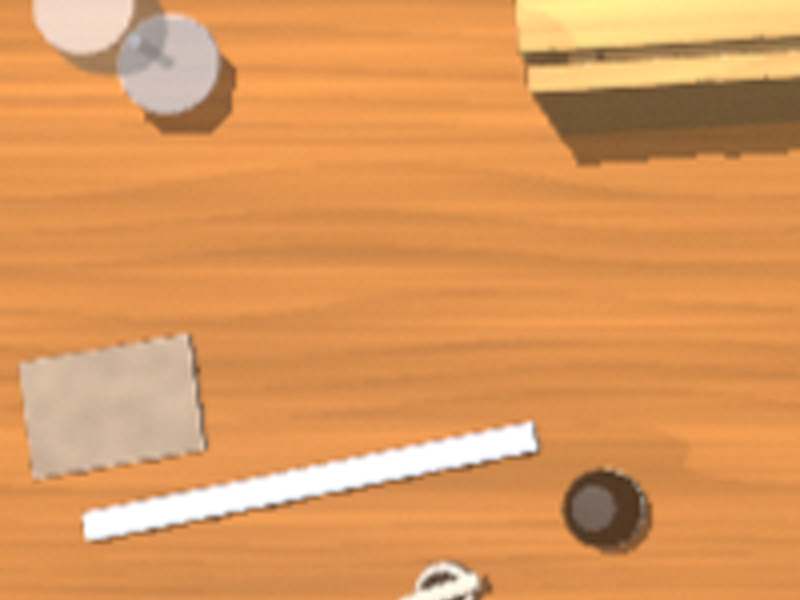

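View pics/b.png

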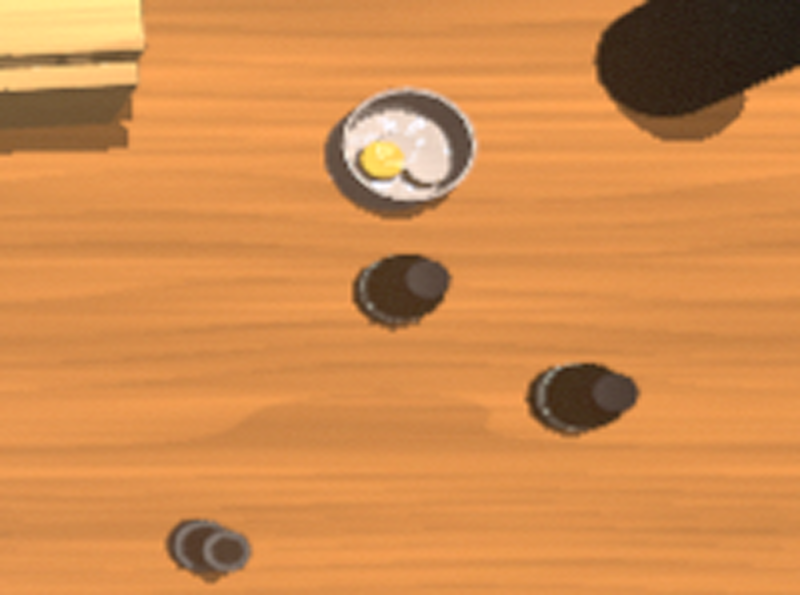

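View pics/c.png

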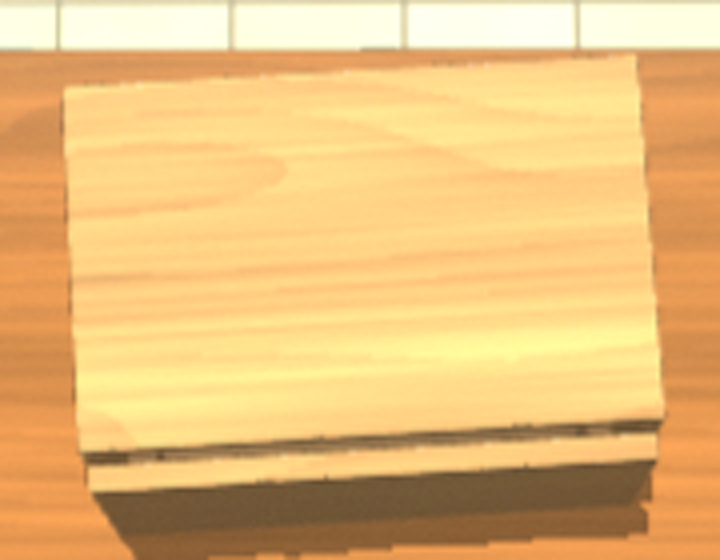

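```bash
python3 - <<'E'
from h import *
def A(u,v,z):return at('top',110+u/4,180+v/4,z)
def B(u,v,z):return at('top',350+u/4,170+v/3.4,z)
def C(u,v,z):return at('top',220+u/4,80+v/4,z)
P=lambda k,x:print(k,np.round(x,4))
P('b1',A(592,508,.1));P('b2',B(428,280,.1));P('b3',B(615,392,.1))
l,r=A(88,527,.016),A(534,436,.016);P('bar',(l+r)/2);P('len',np.linalg.norm(l-r));P('ang',np.degrees(np.arctan2(*(l-r)[:2])))
P('stopper',A(440,590,.03));P('tin',B(408,146,.055));P('torch',B(227,550,.124))
l,r=C(93,493,.158),C(656,460,.158)
P('pl',l);P('pr',r);P('len',np.linalg.norm(l-r))
for q in((81,452),(663,415),(64,88),(636,57)):P('c',C(*q,.165))
print(eyes.camera_params('wrist'))
E
```

```text
b1 [0.4276 0.1332 0.1   ]
b2 [ 0.5555 -0.3421  0.1   ]
b3 [ 0.4764 -0.4505  0.1   ]
bar [0.4452 0.3179 0.016 ]
len 0.2845
ang -11.294
stopper [0.3778 0.2338 0.03  ]
tin [ 0.6589 -0.3448  0.055 ]
torch [ 0.3693 -0.2131  0.124 ]
pl [0.6658 0.1636 0.158 ]
pr [ 0.684  -0.1624  0.158 ]
len 0.3265
c [0.6885 0.1699 0.165 ]
c [ 0.709  -0.1661  0.165 ]
c [0.9066 0.1825 0.165 ]
c [ 0.9245 -0.1544  0.165 ]
{'intrinsics': array([[371.64829954,   0.        , 324.87157417],
       [  0.        , 371.64829954, 243.90288037],
       [  0.        ,   0.        ,   1.        ]]), 'R': array([[ 0.37355221, -0.92760843, -0.00115893],
       [-0.88889348, -0.35831814,  0.28544088],
       [-0.26519263, -0.10559691, -0.95839562]]), 't': array([-0.64942677, -0.03690694,  0.37881601])}
```

```bash
cat >> h.py <<'E'
YAW=0.0585
def go(x,y,z,yaw=YAW):
    "print tool-axis shift/rotvec from measured pose to target; yaw of tool x, tool pointing down"
    o=robot.observe();R=Ro.from_quat(o['ee_rot'])
    T=Ro.from_matrix(np.array([[np.cos(yaw),np.sin(yaw),0],[np.sin(yaw),-np.cos(yaw),0],[0,0,-1]]))
    d=R.inv().apply(np.array([x,y,z])-o['position']);r=(R.inv()*T).as_rotvec()
    print(np.round([*d,*r],4),'|d|',np.linalg.norm(d).round(3),'F',np.round(o['contact_force'],1),'t',o['time'])
E
python3 -c "
from h import *
go(.62,-.003,.25);go(.62,-.003,.115)"
```

```text
[ 5.739e-01 -4.153e-01 -1.880e-02 -1.600e-03 -1.000e-04  3.243e-01] |d| 0.709 F [-0.3 -0.6 -0.3] t 0.15
[ 5.739e-01 -4.150e-01  1.162e-01 -1.600e-03 -1.000e-04  3.243e-01] |d| 0.718 F [-0.3 -0.6 -0.3] t 0.15
```

Call:
move_tool([
  {"jaw":0, "tx":0.574, "ty":-0.415, "tz":-0.019, "drx":-0.0016, "drz":0.324},
  {"jaw":0, "tx":0.574, "ty":-0.415, "tz":-0.019, "drx":-0.0016, "drz":0.324},
  {"jaw":0, "tx":0.574, "ty":-0.415, "tz":-0.019, "drx":-0.0016, "drz":0.324},
  {"jaw":0, "tx":0.574, "ty":-0.415, "tz":-0.019, "drx":-0.0016, "drz":0.324},
  {"jaw":0, "tx":0.574, "ty":-0.415, "tz":-0.019, "drx":-0.0016, "drz":0.324},
  {"jaw":0, "tx":0.574, "ty":-0.415, "tz":-0.019, "drx":-0.0016, "drz":0.324},
  {"jaw":0, "tx":0.574, "ty":-0.415, "tz":-0.019, "drx":-0.0016, "drz":0.324},
  {"jaw":0, "tx":0.574, "ty":-0.415, "tz":-0.019, "drx":-0.0016, "drz":0.324},
  {"jaw":0, "tx":0.574, "ty":-0.415, "tz":-0.019, "drx":-0.0016, "drz":0.324},
  {"jaw":0, "tx":0.574, "ty":-0.415, "tz":-0.019, "drx":-0.0016, "drz":0.324},
  {"jaw":0, "tx":0.574, "ty":-0.415, "tz":-0.019, "drx":-0.0016, "drz":0.324},
  {"jaw":0, "tx":0.574, "ty":-0.415, "tz":-0.019, "drx":-0.0016, "drz":0.324},
  {"jaw":0, "tx":0.574, "ty":-0.415, "tz":-0.019, "drx":-0.0016, "drz":0.324},
  {"jaw":0, "tx":0.574, "ty":-0.415, "tz":-0.019, "drx":-0.0016, "drz":0.324},
  {"jaw":0, "tx":0.574, "ty":-0.415, "tz":-0.019, "drx":-0.0016, "drz":0.324},
  {"jaw":0, "tx":0.574, "ty":-0.415, "tz":-0.019, "drx":-0.0016, "drz":0.324},
  {"jaw":0, "tx":0.574, "ty":-0.415, "tz":-0.019, "drx":-0.0016, "drz":0.324},
  {"jaw":0, "tx":0.574, "ty":-0.415, "tz":-0.019, "drx":-0.0016, "drz":0.324},
], grip_n=30)

```text
time: 1.95
position: [0.6196, -0.005, 0.2501]
ee_rot: [1.0, 0.028, -0.0, 0.001]
contact_force: [-0.1, 0.4, -0.6]
width: 0.0001
gripper_force: 0.0
```

```bash
python3 -c "
from h import *
go(.62,-.003,.115)
snap('top','t1.png')"
```

```text
[ 0.0005 -0.0022  0.1351  0.0018  0.0003 -0.0017] |d| 0.135 F [-0.1  0.4 -0.6] t 1.95
```

View pics/t1.png

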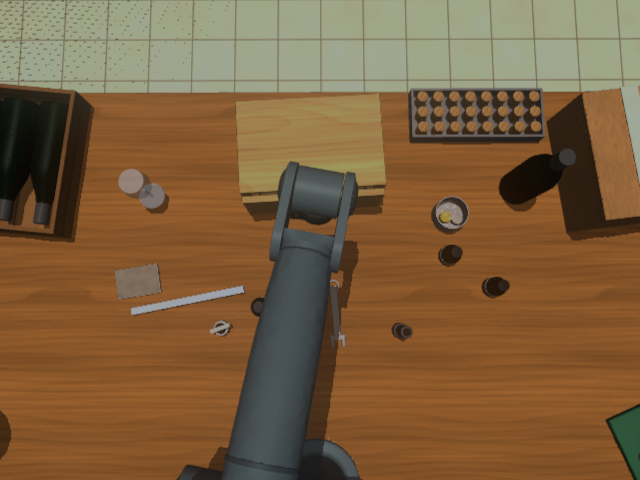

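Only three bottles exist; nothing was hidden under the arm at the lower right. Now lowering in front of the panel.

Call:
move_tool([
  {"jaw":0, "tz":0.05},
  {"jaw":0, "tz":0.1},
  {"jaw":0, "tz":0.135},
  {"jaw":0, "tx":0.02, "tz":0.135},
  {"jaw":0, "tx":0.03, "tz":0.135},
  {"jaw":0, "tx":0.036, "tz":0.135},
  {"jaw":0, "tx":0.036, "tz":0.135},
])

```text
time: 2.7
position: [0.6576, -0.0024, 0.117]
ee_rot: [1.0, 0.029, 0.002, 0.001]
contact_force: [-0.5, -0.0, 0.6]
width: 0.0003
gripper_force: 0.0
```

Call:
move_tool([
  {"jaw":0, "tx":0.004},
  {"jaw":0, "tx":0.008},
  {"jaw":0, "tx":0.011},
  {"jaw":0, "tx":0.011},
])

```text
time: 3.1
position: [0.6665, -0.0011, 0.1153]
ee_rot: [1.0, 0.03, -0.001, 0.001]
contact_force: [-6.1, -1.0, 3.1]
width: -0.0
gripper_force: 0.0
```

Call:
move_tool([
  {"jaw":0, "tx":0.002},
  {"jaw":0, "tx":0.004},
  {"jaw":0, "tx":0.004},
])

```text
time: 3.4
position: [0.6694, -0.0007, 0.1149]
ee_rot: [1.0, 0.03, -0.002, 0.001]
contact_force: [-7.6, -0.3, 3.1]
width: -0.0003
gripper_force: 0.0
```

Call:
move_tool([
  {"jaw":0, "tx":0.002},
  {"jaw":0, "tx":0.003},
  {"jaw":0, "tx":0.003},
])

```text
time: 3.7
position: [0.6694, -0.0007, 0.1147]
ee_rot: [1.0, 0.03, -0.007, 0.001]
contact_force: [-21.8, -1.6, 9.6]
width: 0.0
gripper_force: 0.0
```

Call:
move_tool([
  {"jaw":0, "tx":-0.03},
  {"jaw":0, "tx":-0.08},
  {"jaw":0, "tx":-0.08, "tz":-0.05},
  {"jaw":0, "tx":-0.08, "tz":-0.1},
  {"jaw":0, "tx":-0.08, "tz":-0.1},
])

```text
time: 4.2
position: [0.598, -0.0058, 0.2239]
ee_rot: [1.0, 0.029, 0.008, 0.002]
contact_force: [1.4, 0.4, -0.3]
width: -0.0001
gripper_force: 0.0
```

```bash
python3 -c "
from h import *
snap('wrist','w1.png')
go(.66,0,.21)"
```

```text
[ 0.0632 -0.0019  0.0114  0.0041 -0.0105  0.0005] |d| 0.064 F [-0.3 -0.4  0.5] t 4.25
```

View pics/w1.png

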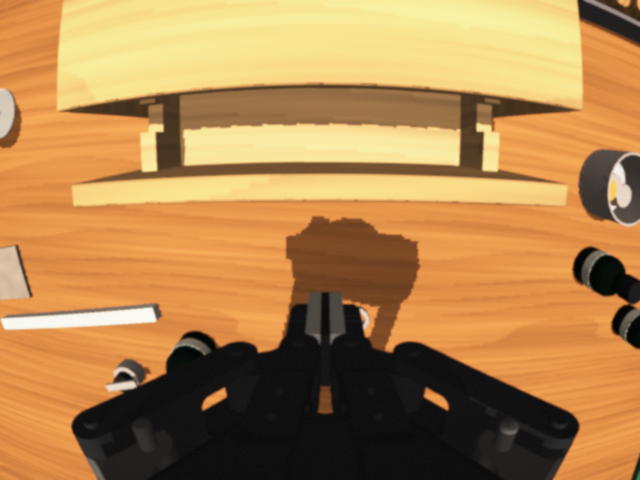

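Drawer popped; the panel is at row ~190 with the gap behind it at rows 95–170. Hooking in and drawing.

Call:
move_tool([
  {"jaw":0, "tx":0.04, "drx":0.004, "dry":-0.01},
  {"jaw":0, "tx":0.073, "drx":0.004, "dry":-0.01},
  {"jaw":0, "tx":0.073, "drx":0.004, "dry":-0.01},
  {"jaw":0, "tx":0.073, "tz":0.04, "drx":0.004, "dry":-0.01},
  {"jaw":0, "tx":0.073, "tz":0.08, "drx":0.004, "dry":-0.01},
  {"jaw":0, "tx":0.073, "tz":0.108, "drx":0.004, "dry":-0.01},
  {"jaw":0, "tx":0.073, "tz":0.108, "drx":0.004, "dry":-0.01},
])

```text
time: 4.95
position: [0.6629, -0.0003, 0.1011]
ee_rot: [1.0, 0.029, -0.01, -0.002]
contact_force: [-0.3, -1.0, -0.5]
width: 0.0002
gripper_force: 0.0
```

Call:
move_tool([
  {"jaw":0, "tx":-0.02},
  {"jaw":0, "tx":-0.04},
  {"jaw":0, "tx":-0.06},
  {"jaw":0, "tx":-0.08},
  {"jaw":0, "tx":-0.1},
  {"jaw":0, "tx":-0.11},
  {"jaw":0, "tx":-0.12},
  {"jaw":0, "tx":-0.127},
  {"jaw":0, "tx":-0.131},
  {"jaw":0, "tx":-0.134},
])

```text
time: 5.95
position: [0.5431, -0.0095, 0.1123]
ee_rot: [1.0, 0.028, 0.009, -0.0]
contact_force: [44.2, 4.5, -20.9]
width: -0.0
gripper_force: 0.0
```

Call:
move_tool([
  {"jaw":0, "tx":0.02},
  {"jaw":0, "tx":0.02},
  {"jaw":0.06, "tx":0.02, "tz":-0.05},
  {"jaw":0.06, "tx":0.02, "tz":-0.1},
  {"jaw":0.06, "tx":0.02, "tz":-0.15},
  {"jaw":0.06, "tx":0.02, "tz":-0.15},
])

```text
time: 6.55
position: [0.5583, -0.0089, 0.2673]
ee_rot: [1.0, 0.029, 0.002, 0.001]
contact_force: [1.1, 0.2, -0.7]
width: 0.0581
gripper_force: 0.0
```

```bash
python3 -c "
from h import *
snap('top','t2.png',(200,60,520,300),2.5)
o=robot.observe();print(o['position'],o['ee_rot'],o['time'])
snap('wrist','w2.png')"
```

```text
[ 0.55656851 -0.00850604  0.26308503] [ 9.99565468e-01  2.94567708e-02 -1.08359711e-03  3.35255356e-06] 6.6
```

View pics/w2.png

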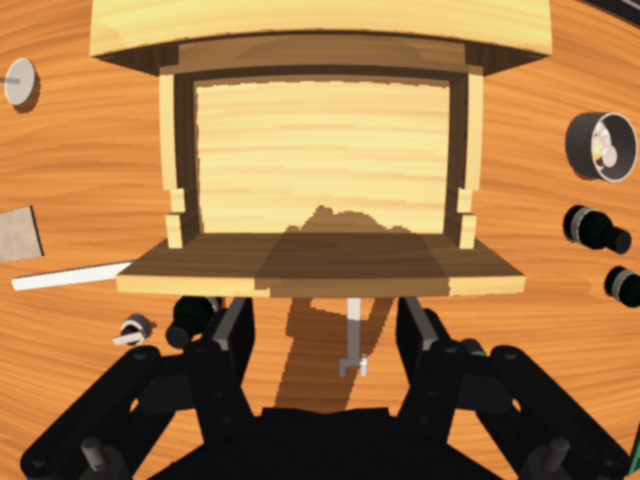

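Drawer fully out, empty; notches at about (177,201) and (464,200); panel top edge corners near (118,283) and (524,283).

```bash
python3 -c "
from h import *
X=np.array([np.cos(YAW),np.sin(YAW)]);Y=np.array([-X[1],X[0]])
for n,u,v,z in (('pl',118,283,.158),('pr',524,283,.158),('nl',178,200,.068),('nr',463,200,.068),('nl back',178,189,.084),('nl front',178,214,.084),('nr front',463,214,.084),('sideLback',167,70,.084),('sideRback',475,70,.084),('b1?',0,0,0)):
  p=at('wrist',u,v,z);print(n,p.round(4),p[:2]@X,p[:2]@Y)
print(eyes.camera_params('wrist')['t'])
"
```

```text
pl [0.5118 0.155  0.158 ] 0.5200261678415037 0.12476999496893218
pr [ 0.5313 -0.1673  0.158 ] 0.520631628675822 -0.19807300971462694
nl [0.5624 0.1336 0.068 ] 0.5692343157661058 0.10048951000525504
nr [ 0.5782 -0.1385  0.068 ] 0.5691283302373361 -0.17208037392722844
nl back [0.5758 0.1267 0.084 ] 0.5821999200840636 0.09284539433822889
nl front [0.5524 0.1275 0.084 ] 0.5589122677224874 0.09495006629032009
nr front [ 0.5677 -0.134   0.084 ] 0.5589066497349797 -0.16694748340858664
sideLback [0.6847 0.1401 0.084 ] 0.6916874748049652 0.09984499411914735
sideRback [ 0.6997 -0.1322  0.084 ] 0.6907594354308932 -0.17290796786238258
b1? [0.8534 0.49   0.    ] 0.8805831748021268 0.43925077342904295
[-0.04061493  0.48229821  0.56785425]
```

View pics/t2.png

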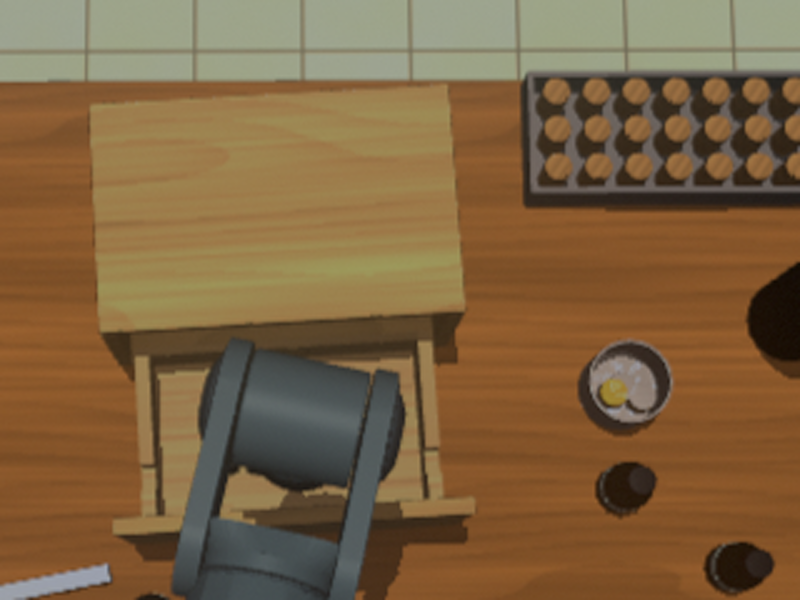

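```bash
python3 -c "
from h import *
X=np.array([np.cos(YAW),np.sin(YAW)]);Y=np.array([-X[1],X[0]])
def T(u,v,z):
  p=at('top',200+u/2.5,60+v/2.5,z);print(p.round(4),p[:2]@X,p[:2]@Y)
T(115,533,.158);T(474,513,.158);T(140,466,.084);T(441,449,.084)
for k in(-.07,0,.07):print(.63*X+(k-.0375)*Y)
print(at('top',200+642/2.5,60+479/2.5,.1),at('top',200+757/2.5,60+564/2.5,.1))
go(.5555,-.3421,.263);go(.4764,-.4505,.263)"
```

```text
[0.504  0.1555 0.158 ] 0.512232158572014 0.12571784030533167
[ 0.5209 -0.172   0.158 ] 0.5099769744346316 -0.2021524227740792
[0.5735 0.1408 0.084 ] 0.5807799893725988 0.10707293948503799
[ 0.589  -0.1514  0.084 ] 0.5791247737007253 -0.18558872617415934
[ 0.63520746 -0.07048212]
[ 6.31114798e-01 -6.01868684e-04]
[0.62702213 0.06927839]
[ 0.55731108 -0.34165556  0.1       ] [ 0.47566093 -0.44818863  0.1       ]
[-0.0192  0.3334 -0.0036 -0.0016  0.0076  0.0004] |d| 0.334 F [-0.2 -0.5  0.3] t 6.65
[-1.046e-01  4.369e-01 -3.100e-03 -1.600e-03  7.600e-03  4.000e-04] |d| 0.449 F [-0.2 -0.5  0.3] t 6.65
```

Call:
move_tool([
  {"jaw":0.055, "tx":-0.003, "ty":0.05, "tz":-0.003, "drx":-0.0016, "dry":0.004},
  {"jaw":0.055, "tx":-0.006, "ty":0.1, "tz":-0.003, "drx":-0.0016, "dry":0.004},
  {"jaw":0.055, "tx":-0.009, "ty":0.15, "tz":-0.003, "drx":-0.0016, "dry":0.004},
  {"jaw":0.055, "tx":-0.012, "ty":0.2, "tz":-0.003, "drx":-0.0016, "dry":0.004},
  {"jaw":0.055, "tx":-0.015, "ty":0.25, "tz":-0.003, "drx":-0.0016, "dry":0.004},
  {"jaw":0.055, "tx":-0.018, "ty":0.3, "tz":-0.003, "drx":-0.0016, "dry":0.004},
  {"jaw":0.055, "tx":-0.018, "ty":0.333, "tz":0.03, "drx":-0.0016, "dry":0.004},
  {"jaw":0.055, "tx":-0.018, "ty":0.333, "tz":0.06, "drx":-0.0016, "dry":0.004},
  {"jaw":0.055, "tx":-0.018, "ty":0.333, "tz":0.06, "drx":-0.0016, "dry":0.004},
])

```text
time: 7.55
position: [0.5518, -0.3394, 0.1893]
ee_rot: [1.0, 0.028, -0.008, -0.006]
contact_force: [-0.3, 1.1, -0.3]
width: 0.0552
gripper_force: 0.0
```

```bash
python3 -c "
from h import *
go(.5564,-.3419,.07)
o=robot.observe();snap('wrist','w3.png')"
```

```text
[ 0.0064  0.0041  0.1191 -0.0116  0.0166 -0.0015] |d| 0.119 F [-0.3  1.1 -0.3] t 7.55
```

View pics/w3.png

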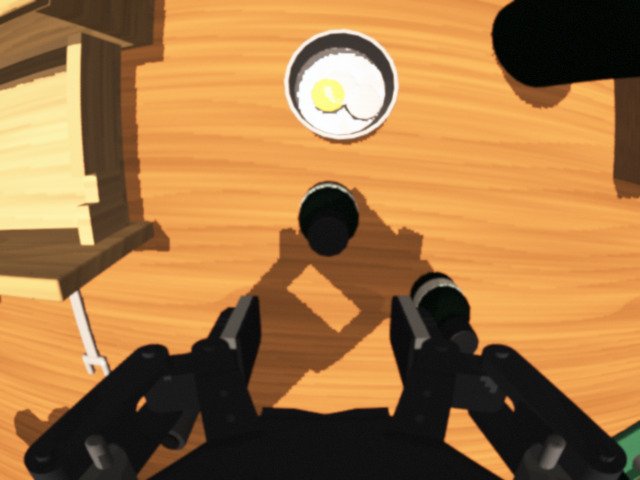

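Cap of bottle 2 at (327,237), bottle 3's cap at (462,336); check against the top estimate.

Call:
move_tool([
  {"jaw":0.055},
  {"jaw":0.055},
])

```text
time: 7.8
position: [0.5568, -0.3412, 0.1998]
ee_rot: [1.0, 0.03, -0.002, 0.001]
contact_force: [0.3, 0.3, 0.2]
width: 0.0552
gripper_force: 0.0
```

```bash
python3 -c "
from h import *
print(at('wrist',327,237,.1),at('wrist',462,336,.1))
go(.5564,-.3419,.07)"
```

```text
[ 0.56195349 -0.34254639  0.1       ] [ 0.48734723 -0.45448031  0.1       ]
[1.000e-04 6.000e-04 1.298e-01 1.200e-03 3.700e-03 1.500e-03] |d| 0.13 F [0.3 0.3 0.2] t 7.8
```

Call:
move_tool([
  {"jaw":0.055, "tz":0.04, "dry":0.003},
  {"jaw":0.055, "tz":0.08, "dry":0.003},
  {"jaw":0.055, "tz":0.11, "dry":0.003},
  {"jaw":0.055, "tz":0.127, "dry":0.003},
  {"jaw":0.055, "tz":0.13, "dry":0.003},
  {"jaw":0, "tz":0.13, "dry":0.003},
  {"jaw":0, "tz":0.13, "dry":0.003},
  {"jaw":0, "tz":0.13, "dry":0.003},
  {"jaw":0, "tz":0.13, "dry":0.003},
], grip_n=30)

```text
time: 8.7
position: [0.5565, -0.3423, 0.0702]
ee_rot: [1.0, 0.029, 0.0, 0.001]
contact_force: [0.2, 1.0, 6.2]
width: 0.0272
gripper_force: 31.7
```

Call:
move_tool([
  {"jaw":0, "tz":-0.02},
  {"jaw":0, "tz":-0.05},
  {"jaw":0, "tz":-0.09},
  {"jaw":0, "tz":-0.13},
  {"jaw":0, "tz":-0.16},
  {"jaw":0, "tz":-0.185},
  {"jaw":0, "tz":-0.185},
])

```text
time: 9.4
position: [0.5572, -0.3428, 0.2577]
ee_rot: [1.0, 0.029, 0.002, 0.003]
contact_force: [0.7, 0.0, -1.6]
width: 0.0275
gripper_force: 31.3
```

```bash
python3 -c "
from h import *
go(.6352,-.0705,.27);go(.6352,-.0705,.1)"
```

```text
[ 0.0939 -0.2672 -0.0134  0.0052 -0.0032  0.0003] |d| 0.284 F [ 0.7  0.  -1.6] t 9.4
[ 0.0934 -0.2681  0.1566  0.0052 -0.0032  0.0003] |d| 0.324 F [ 0.7  0.  -1.6] t 9.4
```

Call:
move_tool([
  {"jaw":0, "tx":0.01, "ty":-0.03, "tz":-0.012, "drx":0.002},
  {"jaw":0, "tx":0.02, "ty":-0.06, "tz":-0.012, "drx":0.002},
  {"jaw":0, "tx":0.03, "ty":-0.09, "tz":-0.012, "drx":0.002},
  {"jaw":0, "tx":0.04, "ty":-0.12, "tz":-0.012, "drx":0.002},
  {"jaw":0, "tx":0.053, "ty":-0.15, "tz":-0.012, "drx":0.002},
  {"jaw":0, "tx":0.063, "ty":-0.18, "tz":-0.012, "drx":0.002},
  {"jaw":0, "tx":0.074, "ty":-0.21, "tz":-0.012, "drx":0.002},
  {"jaw":0, "tx":0.084, "ty":-0.24, "tz":-0.012, "drx":0.002},
  {"jaw":0, "tx":0.09, "ty":-0.26, "tz":-0.012, "drx":0.002},
  {"jaw":0, "tx":0.0935, "ty":-0.2675, "tz":-0.012, "drx":0.002},
  {"jaw":0, "tx":0.0935, "ty":-0.2675, "tz":-0.012, "drx":0.002},
  {"jaw":0, "tx":0.0935, "ty":-0.2675, "tz":0.02, "drx":0.002},
  {"jaw":0, "tx":0.0935, "ty":-0.2675, "tz":0.06, "drx":0.002},
  {"jaw":0, "tx":0.0935, "ty":-0.2675, "tz":0.1, "drx":0.002},
  {"jaw":0, "tx":0.0935, "ty":-0.2675, "tz":0.13, "drx":0.002},
  {"jaw":0, "tx":0.0935, "ty":-0.2675, "tz":0.145, "drx":0.002},
  {"jaw":0, "tx":0.0935, "ty":-0.2675, "tz":0.153, "drx":0.002},
  {"jaw":0, "tx":0.0935, "ty":-0.2675, "tz":0.153, "drx":0.002},
])

```text
time: 11.2
position: [0.6334, -0.0696, 0.1003]
ee_rot: [1.0, 0.029, -0.001, -0.001]
contact_force: [-0.3, -0.1, -2.5]
width: 0.0273
gripper_force: 30.6
```

```bash
python3 -c "
from h import *
go(.6352,-.0705,.098)"
```

```text
[ 0.0018  0.0011  0.0022 -0.0024  0.0018 -0.0003] |d| 0.003 F [-0.3 -0.1 -2.5] t 11.2
```

Call:
move_tool([
  {"jaw":0, "tz":0.001},
  {"jaw":0, "tz":0.002},
  {"jaw":0, "tz":0.003},
  {"jaw":0, "tz":0.003},
])

```text
time: 11.6
position: [0.6337, -0.069, 0.098]
ee_rot: [1.0, 0.029, -0.0, -0.001]
contact_force: [-1.1, 0.6, 1.7]
width: 0.0275
gripper_force: 30.7
```

Call:
move_tool([
  {"jaw":0.045},
  {"jaw":0.05},
  {"jaw":0.05},
  {"jaw":0.05, "tz":-0.03},
  {"jaw":0.05, "tz":-0.07},
  {"jaw":0.05, "tz":-0.11},
  {"jaw":0.05, "tz":-0.15},
  {"jaw":0.05, "tz":-0.15},
])

```text
time: 12.4
position: [0.6366, -0.0701, 0.2547]
ee_rot: [1.0, 0.029, 0.005, 0.001]
contact_force: [0.3, 0.6, 0.2]
width: 0.0502
gripper_force: 0.0
```

```bash
python3 -c "
from h import *
go(.476,-.4493,.24);go(.476,-.4493,.07)"
```

```text
[-0.1828  0.369   0.0136  0.0016 -0.0096  0.0005] |d| 0.412 F [0.3 0.6 0.2] t 12.4
[-0.1844  0.3688  0.1836  0.0016 -0.0096  0.0005] |d| 0.451 F [0.3 0.6 0.2] t 12.4
```

Call:
move_tool([
  {"jaw":0.05, "tx":-0.02, "ty":0.04},
  {"jaw":0.05, "tx":-0.04, "ty":0.08},
  {"jaw":0.05, "tx":-0.06, "ty":0.12},
  {"jaw":0.05, "tx":-0.08, "ty":0.16},
  {"jaw":0.05, "tx":-0.1, "ty":0.2},
  {"jaw":0.05, "tx":-0.12, "ty":0.24},
  {"jaw":0.05, "tx":-0.14, "ty":0.28},
  {"jaw":0.05, "tx":-0.16, "ty":0.32},
  {"jaw":0.05, "tx":-0.18, "ty":0.36, "tz":0.01},
  {"jaw":0.05, "tx":-0.182, "ty":0.369, "tz":0.04},
  {"jaw":0.05, "tx":-0.182, "ty":0.369, "tz":0.05},
  {"jaw":0.05, "tx":-0.182, "ty":0.369, "tz":0.05},
  {"jaw":0.05, "tx":-0.182, "ty":0.369, "tz":0.05},
])

```text
time: 13.7
position: [0.4738, -0.4472, 0.1966]
ee_rot: [1.0, 0.03, -0.001, -0.001]
contact_force: [-0.2, 0.4, -0.4]
width: 0.0504
gripper_force: 0.0
```

```bash
python3 -c "
from h import *
go(.476,-.4493,.07)
snap('wrist','w4.png',(160,120,480,360),2)
print(at('wrist',320,240,.1))"
```

```text
[ 0.0024  0.0026  0.1266 -0.0029  0.0026  0.0017] |d| 0.127 F [-0.2  0.4 -0.4] t 13.7
[ 0.47778513 -0.4440039   0.1       ]
```

View pics/w4.png

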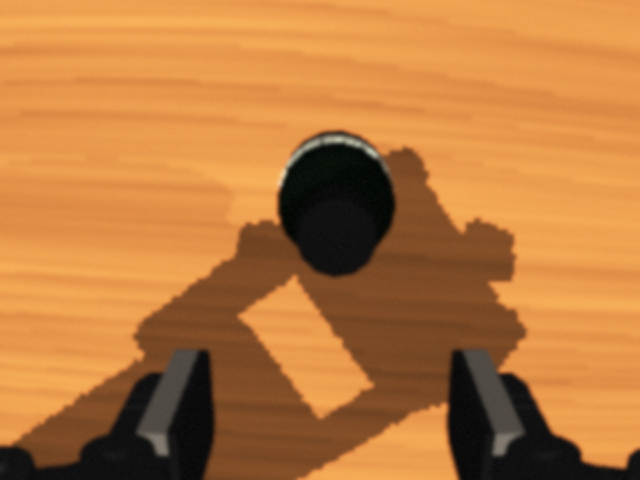

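Bottle 3 cap at about (329,238): world ≈ (.478,-.450), consistent.

Call:
move_tool([
  {"jaw":0.05, "tx":0.003, "ty":0.003, "tz":0.04, "dry":0.002},
  {"jaw":0.05, "tx":0.003, "ty":0.003, "tz":0.08, "dry":0.002},
  {"jaw":0.05, "tx":0.003, "ty":0.003, "tz":0.11, "dry":0.002},
  {"jaw":0.05, "tx":0.003, "ty":0.003, "tz":0.124, "dry":0.002},
  {"jaw":0.05, "tx":0.003, "ty":0.003, "tz":0.1265, "dry":0.002},
  {"jaw":0, "tx":0.003, "ty":0.003, "tz":0.1265, "dry":0.002},
  {"jaw":0, "tx":0.003, "ty":0.003, "tz":0.1265, "dry":0.002},
  {"jaw":0, "tx":0.003, "ty":0.003, "tz":0.1265, "dry":0.002},
  {"jaw":0, "tx":0.003, "ty":0.003, "tz":0.1265, "dry":0.002},
], grip_n=30)

```text
time: 14.65
position: [0.477, -0.4518, 0.072]
ee_rot: [1.0, 0.029, 0.001, 0.0]
contact_force: [-0.6, 0.5, 6.0]
width: 0.0268
gripper_force: 31.6
```

Call:
move_tool([
  {"jaw":0, "tz":-0.02},
  {"jaw":0, "tz":-0.05},
  {"jaw":0, "tz":-0.09},
  {"jaw":0, "tz":-0.13},
  {"jaw":0, "tz":-0.16},
  {"jaw":0, "tz":-0.19},
  {"jaw":0, "tz":-0.2},
  {"jaw":0, "tz":-0.2},
])

```text
time: 15.45
position: [0.4765, -0.4517, 0.2712]
ee_rot: [1.0, 0.029, 0.0, -0.0]
contact_force: [-0.3, 0.3, -3.5]
width: 0.0266
gripper_force: 31.1
```

```bash
python3 -c "
from h import *
go(.6311,-.0006,.27);go(.6311,-.0006,.1)"
```

```text
[ 1.809e-01 -4.413e-01  1.500e-03 -2.000e-04 -9.000e-04  3.000e-04] |d| 0.477 F [-0.3  0.3 -3.5] t 15.45
[ 1.807e-01 -4.412e-01  1.715e-01 -2.000e-04 -9.000e-04  3.000e-04] |d| 0.507 F [-0.3  0.3 -3.5] t 15.45
```

Call:
move_tool([
  {"jaw":0, "tx":0.012, "ty":-0.03},
  {"jaw":0, "tx":0.028, "ty":-0.07},
  {"jaw":0, "tx":0.045, "ty":-0.11},
  {"jaw":0, "tx":0.061, "ty":-0.15},
  {"jaw":0, "tx":0.078, "ty":-0.19},
  {"jaw":0, "tx":0.094, "ty":-0.23},
  {"jaw":0, "tx":0.11, "ty":-0.27},
  {"jaw":0, "tx":0.127, "ty":-0.31},
  {"jaw":0, "tx":0.143, "ty":-0.35},
  {"jaw":0, "tx":0.16, "ty":-0.39},
  {"jaw":0, "tx":0.172, "ty":-0.42},
  {"jaw":0, "tx":0.179, "ty":-0.436},
  {"jaw":0, "tx":0.181, "ty":-0.441},
  {"jaw":0, "tx":0.181, "ty":-0.441},
])

```text
time: 16.85
position: [0.6305, -0.0005, 0.2695]
ee_rot: [1.0, 0.03, -0.001, -0.001]
contact_force: [-0.1, -0.4, -2.4]
width: 0.0271
gripper_force: 31.2
```

Call:
move_tool([
  {"jaw":0, "tz":0.03},
  {"jaw":0, "tz":0.07},
  {"jaw":0, "tz":0.11},
  {"jaw":0, "tz":0.14},
  {"jaw":0, "tz":0.16},
  {"jaw":0, "tz":0.165},
  {"jaw":0, "tz":0.168},
  {"jaw":0, "tz":0.168},
])

```text
time: 17.65
position: [0.6314, -0.0007, 0.1039]
ee_rot: [1.0, 0.029, 0.0, -0.001]
contact_force: [-0.6, -0.3, -2.3]
width: 0.027
gripper_force: 31.0
```

```bash
python3 -c "
from h import *
go(.6311,-.0006,.1)"
```

```text
[-0.0003 -0.0002  0.0039 -0.0023 -0.0009 -0.0006] |d| 0.004 F [-0.6 -0.3 -2.3] t 17.65
```

Call:
move_tool([
  {"jaw":0, "tz":0.002},
  {"jaw":0, "tz":0.004},
  {"jaw":0, "tz":0.005},
  {"jaw":0, "tz":0.005},
])

```text
time: 18.05
position: [0.6322, 0.0001, 0.1]
ee_rot: [1.0, 0.03, 0.001, -0.001]
contact_force: [-1.0, 0.9, 5.2]
width: 0.0269
gripper_force: 31.4
```

Call:
move_tool([
  {"jaw":0.045},
  {"jaw":0.05},
  {"jaw":0.05},
  {"jaw":0.05, "tz":-0.03},
  {"jaw":0.05, "tz":-0.07},
  {"jaw":0.05, "tz":-0.11},
  {"jaw":0.05, "tz":-0.15},
  {"jaw":0.05, "tz":-0.15},
  {"jaw":0.05, "tz":-0.15},
])

```text
time: 18.95
position: [0.6313, -0.0003, 0.2489]
ee_rot: [1.0, 0.029, 0.001, -0.001]
contact_force: [-0.1, 1.0, -1.4]
width: 0.0501
gripper_force: 0.0
```

```bash
python3 -c "
from h import *
go(.4276,.1332,.2)"
```

```text
[-0.1956 -0.1452  0.0489 -0.0023 -0.0014  0.0003] |d| 0.248 F [-0.1  1.  -1.4] t 18.95
```

Call:
move_tool([
  {"jaw":0.05, "tx":-0.04, "ty":-0.03},
  {"jaw":0.05, "tx":-0.08, "ty":-0.06},
  {"jaw":0.05, "tx":-0.12, "ty":-0.09},
  {"jaw":0.05, "tx":-0.16, "ty":-0.12, "tz":0.01},
  {"jaw":0.05, "tx":-0.19, "ty":-0.142, "tz":0.03},
  {"jaw":0.05, "tx":-0.1956, "ty":-0.1452, "tz":0.049},
  {"jaw":0.05, "tx":-0.1956, "ty":-0.1452, "tz":0.049},
  {"jaw":0.05, "tx":-0.1956, "ty":-0.1452, "tz":0.049},
])

```text
time: 19.75
position: [0.4267, 0.1332, 0.1985]
ee_rot: [1.0, 0.029, -0.002, -0.001]
contact_force: [0.2, -1.1, 1.3]
width: 0.05
gripper_force: 0.0
```

```bash
python3 -c "
from h import *
go(.4276,.1332,.071)
snap('wrist','w5.png',(160,120,480,360),2)
print(at('wrist',320,240,.1),at('wrist',330,240,.1))"
```

```text
[ 0.0013  0.0004  0.1275 -0.0028  0.0029  0.0002] |d| 0.127 F [ 0.2 -1.1  1.3] t 19.75
[0.43073653 0.13662203 0.1       ] [0.43113523 0.12986426 0.1       ]
```

View pics/w5.png

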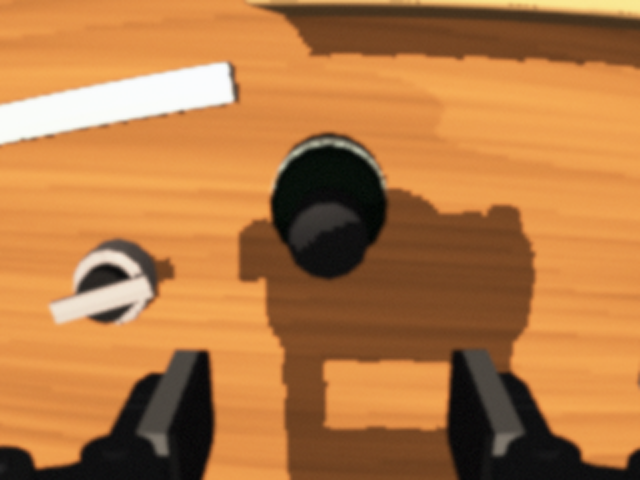

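Bottle 1 cap at ≈(323,240) → (.431,.134). Grasp.

Call:
move_tool([
  {"jaw":0.05, "tx":0.003, "tz":0.04, "dry":0.002},
  {"jaw":0.05, "tx":0.003, "tz":0.08, "dry":0.002},
  {"jaw":0.05, "tx":0.003, "tz":0.11, "dry":0.002},
  {"jaw":0.05, "tx":0.003, "tz":0.124, "dry":0.002},
  {"jaw":0.05, "tx":0.003, "tz":0.1275, "dry":0.002},
  {"jaw":0, "tx":0.003, "tz":0.1275, "dry":0.002},
  {"jaw":0, "tx":0.003, "tz":0.1275, "dry":0.002},
  {"jaw":0, "tx":0.003, "tz":0.1275, "dry":0.002},
  {"jaw":0, "tx":0.003, "tz":0.1275, "dry":0.002},
], grip_n=30)

```text
time: 20.7
position: [0.4311, 0.1339, 0.0731]
ee_rot: [1.0, 0.029, 0.002, -0.001]
contact_force: [0.8, -0.1, 1.7]
width: 0.0273
gripper_force: 30.2
```

Call:
move_tool([
  {"jaw":0, "tz":-0.02},
  {"jaw":0, "tz":-0.05},
  {"jaw":0, "tz":-0.09},
  {"jaw":0, "tz":-0.13},
  {"jaw":0, "tz":-0.16},
  {"jaw":0, "tz":-0.19},
  {"jaw":0, "tz":-0.2},
  {"jaw":0, "tz":-0.2},
  {"jaw":0, "tz":-0.2},
])

```text
time: 21.6
position: [0.4289, 0.1333, 0.2701]
ee_rot: [1.0, 0.029, -0.001, -0.001]
contact_force: [-0.2, 1.0, -2.4]
width: 0.0267
gripper_force: 30.1
```

```bash
python3 -c "
from h import *
go(.627,.0693,.27);go(.627,.0693,.1)"
```

```text
[ 0.194   0.0755 -0.0003 -0.0028  0.0013  0.0003] |d| 0.208 F [-0.2  1.  -2.4] t 21.6
[ 0.1942  0.076   0.1697 -0.0028  0.0013  0.0003] |d| 0.269 F [-0.2  1.  -2.4] t 21.6
```

Call:
move_tool([
  {"jaw":0, "tx":0.02, "ty":0.008},
  {"jaw":0, "tx":0.05, "ty":0.02},
  {"jaw":0, "tx":0.08, "ty":0.032},
  {"jaw":0, "tx":0.11, "ty":0.044},
  {"jaw":0, "tx":0.14, "ty":0.055},
  {"jaw":0, "tx":0.17, "ty":0.067},
  {"jaw":0, "tx":0.188, "ty":0.074},
  {"jaw":0, "tx":0.194, "ty":0.0758},
  {"jaw":0, "tx":0.194, "ty":0.0758},
  {"jaw":0, "tx":0.194, "ty":0.0758, "tz":0.03},
  {"jaw":0, "tx":0.194, "ty":0.0758, "tz":0.07},
  {"jaw":0, "tx":0.194, "ty":0.0758, "tz":0.11},
  {"jaw":0, "tx":0.194, "ty":0.0758, "tz":0.14},
  {"jaw":0, "tx":0.194, "ty":0.0758, "tz":0.16},
  {"jaw":0, "tx":0.194, "ty":0.0758, "tz":0.166},
  {"jaw":0, "tx":0.194, "ty":0.0758, "tz":0.169},
  {"jaw":0, "tx":0.194, "ty":0.0758, "tz":0.169},
])

```text
time: 23.3
position: [0.6282, 0.0698, 0.1039]
ee_rot: [1.0, 0.03, 0.001, -0.001]
contact_force: [-0.5, -0.4, -1.8]
width: 0.0273
gripper_force: 30.1
```

```bash
python3 -c "
from h import *
go(.627,.0693,.1)"
```

```text
[-0.0013  0.0004  0.0039 -0.0027 -0.0025  0.0007] |d| 0.004 F [-0.5 -0.4 -1.8] t 23.3
```

Call:
move_tool([
  {"jaw":0, "tz":0.001},
  {"jaw":0, "tz":0.003},
  {"jaw":0, "tz":0.004},
  {"jaw":0, "tz":0.004},
])

```text
time: 23.7
position: [0.6295, 0.0696, 0.1011]
ee_rot: [1.0, 0.029, 0.002, -0.001]
contact_force: [-0.0, 0.5, 4.5]
width: 0.0272
gripper_force: 30.6
```

Call:
move_tool([
  {"jaw":0.045},
  {"jaw":0.05},
  {"jaw":0.05},
  {"jaw":0.05, "tz":-0.03},
  {"jaw":0.05, "tz":-0.07},
  {"jaw":0.05, "tz":-0.11},
  {"jaw":0.05, "tz":-0.15},
  {"jaw":0.05, "tz":-0.15},
  {"jaw":0.05, "tz":-0.15},
])

```text
time: 24.6
position: [0.6283, 0.069, 0.2499]
ee_rot: [1.0, 0.029, 0.002, -0.001]
contact_force: [-0.3, 0.0, 0.5]
width: 0.05
gripper_force: 0.0
```

```bash
python3 -c "
from h import *
go(.4452,.3179,.2,np.radians(11.3)+np.pi/2)"
```

```text
[-1.6830e-01 -2.5910e-01  5.0000e-02  1.0000e-03 -4.6000e-03 -1.7092e+00] |d| 0.313 F [-0.3  0.   0.5] t 24.6
```

Call:
move_tool([
  {"jaw":0.05, "tx":-0.02, "ty":-0.03, "drz":-0.15},
  {"jaw":0.05, "tx":-0.04, "ty":-0.06, "drz":-0.3},
  {"jaw":0.05, "tx":-0.06, "ty":-0.09, "drz":-0.45},
  {"jaw":0.05, "tx":-0.08, "ty":-0.12, "drz":-0.6},
  {"jaw":0.05, "tx":-0.1, "ty":-0.15, "drz":-0.75},
  {"jaw":0.05, "tx":-0.12, "ty":-0.18, "drz":-0.9},
  {"jaw":0.05, "tx":-0.14, "ty":-0.21, "drz":-1.05},
  {"jaw":0.05, "tx":-0.16, "ty":-0.24, "drz":-1.2},
  {"jaw":0.05, "tx":-0.168, "ty":-0.259, "tz":0.02, "drz":-1.35},
  {"jaw":0.05, "tx":-0.168, "ty":-0.259, "tz":0.05, "drz":-1.5},
  {"jaw":0.05, "tx":-0.168, "ty":-0.259, "tz":0.05, "drz":-1.65},
  {"jaw":0.05, "tx":-0.168, "ty":-0.259, "tz":0.05, "drz":-1.709},
  {"jaw":0.05, "tx":-0.168, "ty":-0.259, "tz":0.05, "drz":-1.709},
  {"jaw":0.05, "tx":-0.168, "ty":-0.259, "tz":0.05, "drz":-1.709},
  {"jaw":0.05, "tx":-0.168, "ty":-0.259, "tz":0.05, "drz":-1.709},
])

```text
time: 26.1
position: [0.4447, 0.3177, 0.1988]
ee_rot: [0.635, 0.773, 0.001, -0.001]
contact_force: [-0.9, 0.8, 0.5]
width: 0.0499
gripper_force: 0.0
```

```bash
python3 - <<'E'
from h import *
go(.4452,.3179,.03,np.radians(11.3)+np.pi/2)
w=eyes.get_image('wrist')[:,:,::-1]
p=eyes.camera_params('wrist');np.save('wp.npy',p,allow_pickle=True)
t=cv2.convertScaleAbs(eyes.get_image('top')[150:350,100:420,::-1],alpha=1.6,beta=15)
im=np.vstack([cv2.resize(w,(480,360)),cv2.resize(t,(480,300))[:240]])
cv2.imwrite('pics/m6.png',im)
cv2.imwrite('pics/t6.png',t); cv2.imwrite('pics/w6.png',w)
E
```

```text
[-0.0003  0.0004  0.1688  0.0006 -0.0024 -0.0013] |d| 0.169 F [-0.9  0.8  0.5] t 26.1
```

View pics/m6.png

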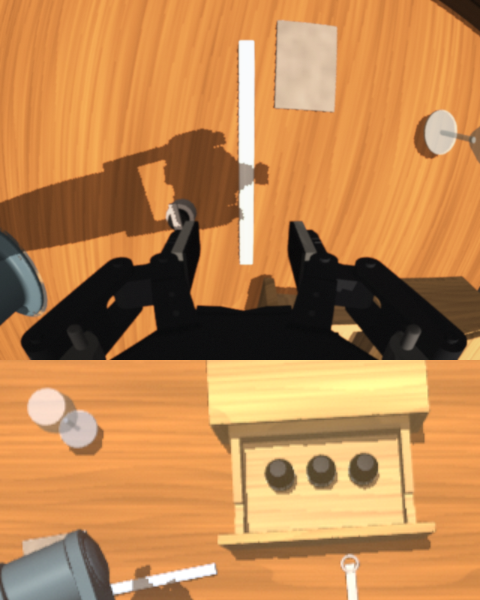

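Bottles stand in a row in the drawer; the bar runs upright in the wrist view near column 328, aligned with the tool. Measuring it by code.

```bash
python3 - <<'E'
from h import *
w=cv2.imread('pics/w6.png').astype(int)
m=((w.min(2)>225)).astype(np.uint8);n,l,s,c=cv2.connectedComponentsWithStats(m)
i=1+s[1:,4].argmax();print(s[i],c[i])
ys,xs=np.where(l==i);y0,y1=np.percentile(ys,[0,100])
top=(xs[ys<y0+3].mean(),y0-.5);bot=(xs[ys>y1-3].mean(),y1+.5);print(top,bot)
a,b=at('wrist',*top,.016),at('wrist',*bot,.016)
print(a,b,(a+b)/2,np.linalg.norm(a-b),np.arctan2(-(a-b)[0],(a-b)[1]))
# drawer in top view: dump sampling of the notch/side edges
X=np.array([np.cos(YAW),np.sin(YAW)]);Y=np.array([-X[1],X[0]])
t=cv2.imread('pics/t6.png')
def w2(X_,Y_,z):
    p=proj('top',np.array([*(X_*X+Y_*Y),z]));return p-[100,150]
g=cv2.cvtColor(t,cv2.COLOR_BGR2GRAY)
for xx in(.60,.65):
    print(xx,'L',[(round(k,3),int(cv2.getRectSubPix(g.astype(np.uint8),(1,1),tuple(map(float,w2(xx,-.038+k,.084))))[0,0])) for k in np.arange(.122,.156,.002)])
    print(xx,'R',[(round(k,3),int(cv2.getRectSubPix(g.astype(np.uint8),(1,1),tuple(map(float,w2(xx,-.038-k,.084))))[0,0])) for k in np.arange(.122,.156,.002)])
for s_ in(1,-1):
    print('notch',s_,[(round(k,4),int(cv2.getRectSubPix(g,(1,1),tuple(map(float,w2(k,-.038+s_*.139,.084))))[0,0])) for k in np.arange(.545,.6,.002)])
    print('panel',s_,[(round(k,4),int(cv2.getRectSubPix(g,(1,1),tuple(map(float,w2(k,-.038+s_*.11,.158))))[0,0])) for k in np.arange(.495,.54,.002)])
E
```

```text
[ 319   54   20  166 3162] [328.37634409 134.50063251]
(np.float64(328.3272727272727), np.float64(53.5)) (np.float64(332.6666666666667), np.float64(219.5))
[0.41950036 0.46244054 0.016     ] [0.45232197 0.31806748 0.016     ] [0.43591117 0.39025401 0.016     ] 0.14805686765432738 0.22353949820049449
0.6 L [(np.float64(0.122), 225), (np.float64(0.124), 197), (np.float64(0.126), 154), (np.float64(0.128), 116), (np.float64(0.13), 104), (np.float64(0.132), 142), (np.float64(0.134), 204), (np.float64(0.136), 217), (np.float64(0.138), 217), (np.float64(0.14), 217), (np.float64(0.142), 215), (np.float64(0.144), 212), (np.float64(0.146), 194), (np.float64(0.148), 174), (np.float64(0.15), 164), (np.float64(0.152), 164), (np.float64(0.154), 164)]
0.6 R [(np.float64(0.122), 216), (np.float64(0.124), 210), (np.float64(0.126), 154), (np.float64(0.128), 114), (np.float64(0.13), 120), (np.float64(0.132), 162), (np.float64(0.134), 209), (np.float64(0.136), 217), (np.float64(0.138), 216), (np.float64(0.14), 217), (np.float64(0.142), 217), (np.float64(0.144), 210), (np.float64(0.146), 190), (np.float6
[... 2963 characters left out ...]
oat64(0.593), 215), (np.float64(0.595), 215), (np.float64(0.597), 215), (np.float64(0.599), 216)]
panel -1 [(np.float64(0.495), 101), (np.float64(0.497), 100), (np.float64(0.499), 100), (np.float64(0.501), 99), (np.float64(0.503), 95), (np.float64(0.505), 93), (np.float64(0.507), 89), (np.float64(0.509), 93), (np.float64(0.511), 101), (np.float64(0.513), 155), (np.float64(0.515), 198), (np.float64(0.517), 212), (np.float64(0.519), 211), (np.float64(0.521), 213), (np.float64(0.523), 216), (np.float64(0.525), 217), (np.float64(0.527), 200), (np.float64(0.529), 203), (np.float64(0.531), 216), (np.float64(0.533), 223), (np.float64(0.535), 222), (np.float64(0.537), 224), (np.float64(0.539), 222)]
```

```bash
python3 - <<'E'
from h import *
w=cv2.imread('pics/w6.png').astype(int)
m=((w.max(2)-w.min(2)<40)&(w.min(2)>100)).astype(np.uint8);m[:,:300]=0;m[:,352:]=0
n,l,s,c=cv2.connectedComponentsWithStats(m)
i=1+s[1:,4].argmax();print(s[i])
ys,xs=np.where(l==i);y0,y1=ys.min(),ys.max()
q=[xs[ys==r].mean() for r in (y0+4,y1-4)];print(q)
a,b=at('wrist',q[0],y0-.5,.016),at('wrist',q[1],y1+.5,.016)
print(a,b,(a+b)/2,np.linalg.norm(a-b),np.arctan2(-(a-b)[0],(a-b)[1]))
X=np.array([np.cos(YAW),np.sin(YAW)]);Y=np.array([-X[1],X[0]]);print(.5715*X-.0375*Y)
E
```

```text
[ 318   54   21  298 5781]
[np.float64(328.5), np.float64(328.0)]
[0.41964605 0.46247006 0.016     ] [0.47565207 0.18141937 0.016     ] [0.44764906 0.32194471 0.016     ] 0.28657663302098635 0.1966971266843309
[ 0.57271487 -0.00402217]
```

```bash
python3 - <<'E'
from h import *
go(.4465,.320,.009,.1967+np.pi/2)
E
```

```text
[ 0.0014  0.0017  0.1903  0.0014 -0.0026 -0.0004] |d| 0.19 F [0.9 0.3 0.1] t 26.2
```

Call:
move_tool([
  {"jaw":0.05, "tx":0.001, "ty":0.0015, "tz":0.05, "drx":0.001, "dry":-0.002},
  {"jaw":0.05, "tx":0.001, "ty":0.0015, "tz":0.1, "drx":0.001, "dry":-0.002},
  {"jaw":0.05, "tx":0.001, "ty":0.0015, "tz":0.14, "drx":0.001, "dry":-0.002},
  {"jaw":0.05, "tx":0.001, "ty":0.0015, "tz":0.17, "drx":0.001, "dry":-0.002},
  {"jaw":0.05, "tx":0.001, "ty":0.0015, "tz":0.185, "drx":0.001, "dry":-0.002},
  {"jaw":0.05, "tx":0.001, "ty":0.0015, "tz":0.19, "drx":0.001, "dry":-0.002},
  {"jaw":0.05, "tx":0.001, "ty":0.0015, "tz":0.19, "drx":0.001, "dry":-0.002},
])

```text
time: 26.9
position: [0.447, 0.32, 0.01]
ee_rot: [0.634, 0.773, 0.001, 0.0]
contact_force: [-0.9, -0.0, 0.0]
width: 0.0496
gripper_force: 0.0
```

```bash
python3 - <<'E'
from h import *
go(.4465,.320,.009,.1967+np.pi/2)
E
```

```text
[ 0.0001 -0.0005  0.001   0.0015 -0.0008  0.0002] |d| 0.001 F [-0.9 -0.   0. ] t 26.9
```

Call:
move_tool([
  {"jaw":0, "tz":0.001},
  {"jaw":0, "tz":0.001},
  {"jaw":0, "tz":0.001},
  {"jaw":0, "tz":0.001},
  {"jaw":0, "tz":0.001},
], grip_n=60)

```text
time: 27.4
position: [0.4477, 0.3203, 0.0103]
ee_rot: [0.634, 0.773, 0.002, 0.001]
contact_force: [-1.3, -1.2, 6.0]
width: 0.0156
gripper_force: 59.1
```

Call:
move_tool([
  {"jaw":0, "tz":-0.01},
  {"jaw":0, "tz":-0.03},
  {"jaw":0, "tz":-0.07},
  {"jaw":0, "tz":-0.11},
  {"jaw":0, "tz":-0.15},
  {"jaw":0, "tz":-0.19},
  {"jaw":0, "tz":-0.21},
  {"jaw":0, "tz":-0.215},
  {"jaw":0, "tz":-0.215},
  {"jaw":0, "tz":-0.215},
])

```text
time: 28.4
position: [0.4452, 0.3191, 0.2214]
ee_rot: [0.634, 0.773, -0.001, -0.001]
contact_force: [-0.4, 0.3, -3.1]
width: 0.0156
gripper_force: 59.1
```

```bash
python3 - <<'E'
from h import *
go(.5727,-.0035,.225,YAW+np.pi/2)
w=eyes.get_image('wrist');cv2.imwrite('pics/w7.png',w[:,:,::-1])
E
```

```text
[-3.413e-01  6.190e-02 -3.700e-03 -2.700e-03  3.000e-04  1.385e-01] |d| 0.347 F [-0.4  0.3 -3.1] t 28.4
```

```bash
python3 - <<'E'
from h import *
w=cv2.imread('pics/w7.png').astype(int)
m=((w.max(2)-w.min(2)<40)&(w.min(2)>100)).astype(np.uint8)
n,l,s,c=cv2.connectedComponentsWithStats(m);o=np.argsort(-s[:,4])[1:6];print(s[o],c[o].round(0))
for col in(320,328,335):print(col,w[::12,col].mean(1).astype(int).tolist())
E
```

```text
[[  301     0    48   413 17909]
 [  555   148    42    54  1716]
 [   20   331    42    80  1330]
 [  229   265    16    29   229]
 [  614   181     6     7    33]] [[325. 195.]
 [575. 174.]
 [ 45. 369.]
 [236. 280.]
 [616. 184.]]
320 [247, 248, 248, 248, 248, 248, 248, 249, 249, 249, 249, 249, 249, 249, 249, 249, 249, 154, 155, 155, 192, 155, 154, 154, 154, 154, 153, 153, 152, 151, 150, 148, 148, 147, 145, 11, 14, 14, 14, 13]
328 [247, 248, 248, 248, 248, 248, 248, 249, 249, 248, 249, 249, 249, 249, 249, 249, 249, 219, 150, 151, 248, 217, 150, 148, 149, 148, 147, 147, 146, 146, 145, 144, 144, 143, 143, 14, 17, 13, 13, 14]
335 [246, 247, 247, 247, 247, 247, 247, 247, 247, 247, 248, 248, 247, 248, 248, 248, 248, 248, 248, 244, 248, 248, 191, 145, 146, 145, 144, 144, 143, 144, 143, 141, 141, 140, 138, 15, 15, 17, 15, 14]
```

Call:
move_tool([
  {"jaw":0, "tx":-0.02, "ty":0.004, "drz":0.01},
  {"jaw":0, "tx":-0.05, "ty":0.009, "drz":0.02},
  {"jaw":0, "tx":-0.08, "ty":0.015, "drz":0.03},
  {"jaw":0, "tx":-0.12, "ty":0.022, "drz":0.05},
  {"jaw":0, "tx":-0.16, "ty":0.029, "drz":0.065},
  {"jaw":0, "tx":-0.2, "ty":0.036, "drz":0.08},
  {"jaw":0, "tx":-0.24, "ty":0.044, "drz":0.1},
  {"jaw":0, "tx":-0.28, "ty":0.051, "drz":0.115},
  {"jaw":0, "tx":-0.31, "ty":0.056, "drz":0.13},
  {"jaw":0, "tx":-0.33, "ty":0.06, "tz":0.01, "drz":0.1385},
  {"jaw":0, "tx":-0.3405, "ty":0.062, "tz":0.02, "drz":0.1385},
  {"jaw":0, "tx":-0.3405, "ty":0.062, "tz":0.02, "drz":0.1385},
  {"jaw":0, "tx":-0.3405, "ty":0.062, "tz":0.02, "drz":0.1385},
  {"jaw":0, "tx":-0.3405, "ty":0.062, "tz":0.02, "drz":0.1385},
])

```text
time: 29.85
position: [0.5735, -0.0011, 0.2032]
ee_rot: [0.686, 0.728, 0.0, -0.0]
contact_force: [0.1, 0.5, -1.9]
width: 0.0158
gripper_force: 59.0
```

```bash
python3 - <<'E'
from h import *
go(.5727,-.0035,.19,YAW+np.pi/2)
t=eyes.get_image('top');cv2.imwrite('pics/t7.png',t[:,:,::-1])
z=robot.observe()['position'][2]+.006
X=np.array([np.cos(YAW),np.sin(YAW)]);Y=np.array([-X[1],X[0]])
w=t.astype(int);m=((w.max(2)-w.min(2)<30)&(w.min(2)>110)).astype(np.uint8);m[:180]=0;m[330:]=0;m[:,:220]=0;m[:,420:]=0
n,l,s,c=cv2.connectedComponentsWithStats(m);o=np.argsort(-s[:,4])[1:6];print(s[o],c[o].round(1))
for i in o[:3]:
    ys,xs=np.where(l==i)
    for e,f in((xs.min(),-.5),(xs.max(),.5)):
        p=at('top',e+f,ys[abs(xs-e)<3].mean(),z);print(i,p[:2]@X,p[:2]@Y)
E
```

```text
[-0.0024 -0.001   0.0132  0.0003 -0.001   0.0014] |d| 0.013 F [ 0.1  0.5 -1.9] t 29.85
[[250 239  27  10 224]
 [352 233  28   9 219]
 [220 321   9   9  42]
 [289 241   7   6  27]
 [334 294   3   8  14]] [[262.8 243.5]
 [365.8 237.1]
 [223.6 325.3]
 [291.8 243.5]
 [335.5 298.2]]
2 0.5711822223890053 0.10902591374571032
2 0.5722676293413143 0.049542912853536056
1 0.5734023243502528 -0.11593657206570014
1 0.5706928515241635 -0.17760199825122194
5 0.3999476303636321 0.1821301792578944
5 0.39848540212890615 0.16275594298793752
```

Call:
move_tool([
  {"jaw":0, "tx":-0.003, "tz":0.01, "dry":-0.001, "drz":0.001},
  {"jaw":0, "tx":-0.003, "tz":0.04, "dry":-0.001, "drz":0.001},
  {"jaw":0, "tx":-0.003, "tz":0.07, "dry":-0.001, "drz":0.001},
  {"jaw":0, "tx":-0.003, "tz":0.09, "dry":-0.001, "drz":0.001},
  {"jaw":0, "tx":-0.003, "tz":0.1, "dry":-0.001, "drz":0.001},
  {"jaw":0, "tx":-0.003, "tz":0.1, "dry":-0.001, "drz":0.001},
  {"jaw":0, "tx":-0.003, "tz":0.1, "dry":-0.001, "drz":0.001},
])

```text
time: 30.6
position: [0.5743, -0.0051, 0.1038]
ee_rot: [0.686, 0.727, 0.0, 0.001]
contact_force: [-1.0, -0.4, -1.6]
width: 0.0157
gripper_force: 63.5
```

```bash
python3 - <<'E'
from h import *
go(.5739,-.0039,.0865,YAW+np.pi/2)
E
```

```text
[ 0.0012 -0.0003  0.0173  0.001   0.0005 -0.0007] |d| 0.017 F [-1.  -0.4 -1.6] t 30.6
```

Call:
move_tool([
  {"jaw":0, "tx":0.001, "tz":0.004},
  {"jaw":0, "tx":0.001, "tz":0.008},
  {"jaw":0, "tx":0.001, "tz":0.012},
  {"jaw":0, "tx":0.001, "tz":0.015},
  {"jaw":0, "tx":0.001, "tz":0.0175},
  {"jaw":0, "tx":0.001, "tz":0.0175},
])

```text
time: 31.2
position: [0.58, -0.0047, 0.0938]
ee_rot: [0.687, 0.727, 0.004, 0.005]
contact_force: [-0.2, 3.2, 27.7]
width: 0.0152
gripper_force: 66.1
```

Call:
move_tool([
  {"jaw":0, "tz":-0.015},
  {"jaw":0, "tz":-0.03},
  {"jaw":0, "tz":-0.03},
  {"jaw":0, "tz":-0.03},
  {"jaw":0, "tz":-0.03},
])

```text
time: 31.7
position: [0.5729, -0.004, 0.1144]
ee_rot: [0.687, 0.727, -0.001, -0.001]
contact_force: [-0.4, -0.3, -1.9]
width: 0.0153
gripper_force: 63.7
```

```bash
python3 - <<'E'
from h import *
o=robot.observe();print(o['position'],o['ee_rot'])
w=eyes.get_image('wrist')[:,:,::-1];t=cv2.convertScaleAbs(eyes.get_image('top')[:,:,::-1],alpha=1.6,beta=15)
cv2.imwrite('pics/w8.png',w);cv2.imwrite('pics/t8.png',t)
g=lambda i,a,b,c,d,W,H:cv2.resize(i[b:d,a:c],(W,H),interpolation=cv2.INTER_CUBIC)
im=np.vstack([np.hstack([g(t,245,215,295,275,400,300)[:, :],g(t,345,215,395,275,400,300)]),cv2.resize(w,(400,300)).repeat(1,0) if 0 else np.hstack([g(w,0,0,640,480,400,300),g(w,240,200,440,350,400,300)])])
cv2.imwrite('pics/m8.png',im)
E
```

```text
[ 0.57293105 -0.003958    0.11441918] [ 6.86525345e-01  7.27105287e-01 -5.49583951e-04 -7.40887891e-04]
```

View pics/m8.png

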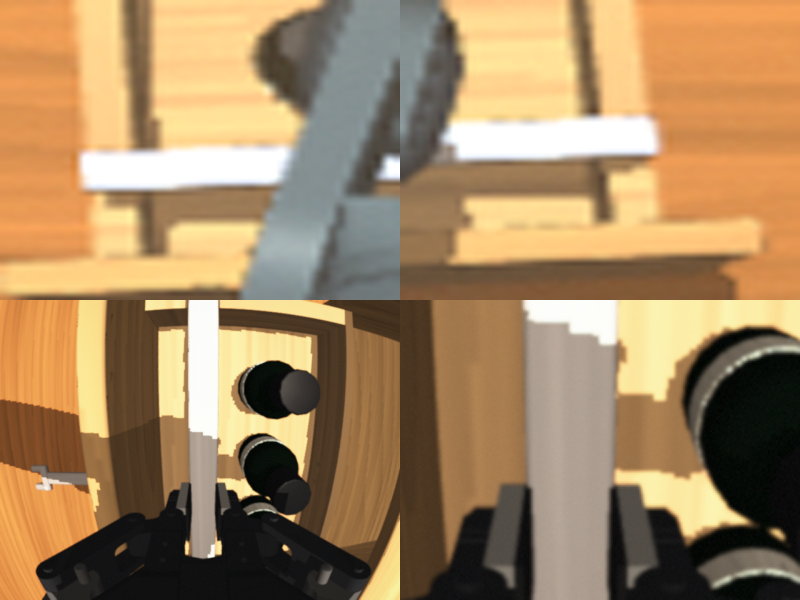

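The composite shows the bar held parallel to the drawer, its ends at about (255,249) and (377,242) in the top view, overhanging both sides; the contact was on the side tops. Re-measuring drawer and bar X from this picture.

```bash
python3 - <<'E'
from h import *
X=np.array([np.cos(YAW),np.sin(YAW)]);Y=np.array([-X[1],X[0]])
P=np.array([.57293,-.00396]);print('tcp',P@X,P@Y)
def prof(f,off,ks,y,z):
    t=cv2.imread(f)
    r=[]
    for k in ks:
        p=proj('top',np.array([*(k*X+y*Y),z]))-off
        q=cv2.getRectSubPix(t,(1,1),tuple(map(float,p)))[0,0].astype(int);r.append((round(float(k)*1000,1),int(q[0]),int(q.mean())))
    return r
for s in(1,-1):
    for f,off in(('pics/t6.png',[100,150]),('pics/t8.png',[0,0])):
        pr=prof(f,off,np.arange(.5,.53,.0005),-.038+s*.155,.158)
        g=np.array([p[2] for p in pr]);i=np.diff(g[:40]).argmax();lo,hi=g[:15].mean(),g[-5:].mean()
        print('panel',s,f,np.interp((lo+hi)/2,g[10:i+6],[p[0] for p in pr][10:i+6]))
    for y in(.139,.125,.11):
        print('bar',s*y,prof('pics/t8.png',[0,0],np.arange(.552,.592,.002),-.038+s*y,.1204))
E
```

```text
tcp 0.5717183968172708 -0.037450517228601245
panel 1 pics/t6.png 513.5777777777778
panel 1 pics/t8.png 511.3438596491228
bar 0.139 [(552.0, 142, 201), (554.0, 129, 185), (556.0, 121, 174), (558.0, 123, 176), (560.0, 111, 152), (562.0, 178, 188), (564.0, 244, 237), (566.0, 255, 255), (568.0, 255, 255), (570.0, 255, 255), (572.0, 255, 255), (574.0, 255, 255), (576.0, 255, 255), (578.0, 242, 245), (580.0, 202, 219), (582.0, 134, 191), (584.0, 138, 198), (586.0, 139, 200), (588.0, 139, 200), (590.0, 140, 201)]
bar 0.125 [(552.0, 71, 100), (554.0, 71, 99), (556.0, 72, 100), (558.0, 73, 101), (560.0, 91, 111), (562.0, 217, 213), (564.0, 249, 247), (566.0, 255, 255), (568.0, 255, 255), (570.0, 255, 255), (572.0, 255, 255), (574.0, 255, 255), (576.0, 255, 255), (578.0, 227, 225), (580.0, 153, 164), (582.0, 87, 112), (584.0, 73, 101), (586.0, 74, 104), (588.0, 73, 104), (590.0, 74, 104)]
bar 0.11 [(552.0, 87, 122), (554.0, 87, 121), (556.0, 87, 121), (558.0, 87, 119), (560.0, 105, 129), (562.0, 163, 172), (564.0, 246, 239), (566.0, 255, 255), (568.0, 255, 255), (570.0, 255, 255), (572.0, 255,
[... 707 characters left out ...]
, (558.0, 70, 94), (560.0, 98, 116), (562.0, 177, 181), (564.0, 246, 241), (566.0, 255, 255), (568.0, 255, 255), (570.0, 255, 255), (572.0, 255, 255), (574.0, 255, 255), (576.0, 255, 255), (578.0, 241, 241), (580.0, 183, 187), (582.0, 82, 106), (584.0, 67, 95), (586.0, 71, 99), (588.0, 73, 102), (590.0, 70, 99)]
bar -0.11 [(552.0, 84, 119), (554.0, 86, 121), (556.0, 87, 122), (558.0, 88, 120), (560.0, 125, 145), (562.0, 224, 224), (564.0, 253, 253), (566.0, 255, 255), (568.0, 255, 255), (570.0, 255, 255), (572.0, 255, 255), (574.0, 255, 255), (576.0, 255, 255), (578.0, 229, 237), (580.0, 179, 217), (582.0, 152, 208), (584.0, 149, 208), (586.0, 149, 208), (588.0, 151, 210), (590.0, 148, 207)]
```

Call:
move_tool([
  {"jaw":0, "ty":-0.0005, "tz":0.006},
  {"jaw":0, "ty":-0.0005, "tz":0.012},
  {"jaw":0, "ty":-0.0005, "tz":0.016},
  {"jaw":0, "ty":-0.0005, "tz":0.016},
  {"jaw":0, "ty":-0.0005, "tz":0.016},
])

```text
time: 32.3
position: [0.5744, -0.0042, 0.0999]
ee_rot: [0.687, 0.727, 0.001, 0.001]
contact_force: [5.2, 1.3, -2.3]
width: 0.0155
gripper_force: 63.8
```

Call:
move_tool([
  {"jaw":0, "tz":0.002},
  {"jaw":0, "tz":0.004},
  {"jaw":0, "tz":0.006},
  {"jaw":0, "tz":0.006},
])

```text
time: 32.7
position: [0.5768, -0.0047, 0.0961]
ee_rot: [0.687, 0.727, 0.003, 0.004]
contact_force: [11.1, 0.2, 1.4]
width: 0.0153
gripper_force: 63.8
```

```bash
python3 -c "
from h import *
o=robot.observe();P=o['position'][:2];print(P@[.9983,.0585],P@[-.0585,.9983])"
```

```text
0.5755746735774498 -0.038458124452635474
```

Horizontal force (+x) appears before the bar touches down: the finger linkage is meeting the panel's inner edge. I'll lean the tool ~10° rearward so it clears; the tilted bar still fits the notch width.

Call:
move_tool([
  {"jaw":0, "tz":-0.02},
  {"jaw":0, "tz":-0.035},
  {"jaw":0, "tz":-0.035, "drx":0.09},
  {"jaw":0, "tz":-0.035, "drx":0.175},
  {"jaw":0, "tz":-0.035, "drx":0.175},
  {"jaw":0, "tz":-0.035, "drx":0.175},
  {"jaw":0, "tz":-0.035, "drx":0.175},
])

```text
time: 33.4
position: [0.5725, -0.004, 0.1282]
ee_rot: [0.684, 0.724, -0.063, -0.06]
contact_force: [-0.0, -0.2, -1.5]
width: 0.0152
gripper_force: 67.4
```

```bash
python3 - <<'E'
from h import *
o=robot.observe();P=o['position'];X=np.array([np.cos(YAW),np.sin(YAW)]);Y=np.array([-X[1],X[0]])
print(P[:2]@X,P[:2]@Y,P[2],Ro.from_quat(o['ee_rot']).as_matrix().round(3).tolist())
t=cv2.convertScaleAbs(eyes.get_image('top')[:,:,::-1],alpha=1.6,beta=15);cv2.imwrite('pics/t9.png',t)
for s in(1,-1):
    for y in(.139,.125):
        print([(round(float(k)*1000),int(cv2.getRectSubPix(t,(1,1),tuple(map(float,proj('top',np.array([*(k*X+(s*y-.038)*Y),P[2]+.005])))))[0,0,0])) for k in np.arange(.556,.59,.002)])
    print('panel',[(round(float(k)*1000),int(cv2.getRectSubPix(t,(1,1),tuple(map(float,proj('top',np.array([*(k*X+(s*.155-.038)*Y),.158])))))[0,0].mean())) for k in np.arange(.505,.52,.001)])
E
```

```text
0.5713173129603172 -0.03742881633665892 0.12824005055277374 [[-0.058, 0.983, -0.174], [0.998, 0.057, -0.01], [0.0, -0.174, -0.985]]
[(556, 138), (558, 128), (560, 118), (562, 133), (564, 221), (566, 249), (568, 255), (570, 255), (572, 255), (574, 255), (576, 254), (578, 237), (580, 191), (582, 153), (584, 137), (586, 137), (588, 137)]
[(556, 63), (558, 80), (560, 88), (562, 148), (564, 227), (566, 255), (568, 255), (570, 255), (572, 255), (574, 254), (576, 254), (578, 236), (580, 173), (582, 75), (584, 69), (586, 68), (588, 67)]
panel [(505, 122), (506, 110), (507, 96), (508, 87), (509, 85), (510, 88), (511, 126), (512, 164), (513, 181), (514, 195), (515, 201), (516, 200), (517, 199), (518, 198), (519, 197), (520, 197)]
[(556, 87), (558, 93), (560, 95), (562, 153), (564, 228), (566, 255), (568, 255), (570, 255), (572, 255), (574, 254), (576, 254), (578, 239), (580, 189), (582, 132), (584, 124), (586, 121), (588, 121)]
[(556, 79), (558, 86), (560, 108), (562, 157), (564, 224), (566, 248), (568, 253), (570, 255), (572, 254), (574, 253), (576, 249), (578, 222), (580, 158), (582, 95), (584, 66), (586, 71), (588, 75)]
panel [(505, 126), (506, 117), (507, 106), (508, 95), (509, 95), (510, 125), (511, 156), (512, 172), (513, 187), (514, 191), (515, 191), (516, 191), (517, 192), (518, 193), (519, 194), (520, 195)]
```

Call:
move_tool([
  {"jaw":0, "ty":0.0017, "tz":0.01},
  {"jaw":0, "ty":0.0035, "tz":0.02},
  {"jaw":0, "ty":0.0049, "tz":0.0276},
  {"jaw":0, "ty":0.0049, "tz":0.0276},
  {"jaw":0, "ty":0.0049, "tz":0.0276},
])

```text
time: 33.95
position: [0.5732, -0.0041, 0.1002]
ee_rot: [0.684, 0.724, -0.064, -0.06]
contact_force: [0.3, 0.4, -1.2]
width: 0.0154
gripper_force: 67.4
```

Call:
move_tool([
  {"jaw":0, "ty":0.0005, "tz":0.003},
  {"jaw":0, "ty":0.001, "tz":0.006},
  {"jaw":0, "ty":0.0014, "tz":0.008},
  {"jaw":0, "ty":0.0014, "tz":0.008},
])

```text
time: 34.35
position: [0.5732, -0.0041, 0.0922]
ee_rot: [0.684, 0.724, -0.064, -0.06]
contact_force: [0.1, -0.0, -1.7]
width: 0.0154
gripper_force: 67.4
```

```bash
python3 -c "
from h import *
o=robot.observe();P=o['position'][:2];print(P@[.9983,.0585],P@[-.0585,.9983])"
```

```text
0.5720065524046314 -0.03761003757474101
```

Call:
move_tool([
  {"jaw":0, "ty":0.0003, "tz":0.002},
  {"jaw":0, "ty":0.0004, "tz":0.004},
  {"jaw":0, "ty":0.0005, "tz":0.006},
  {"jaw":0, "ty":0.0005, "tz":0.006},
])

```text
time: 34.75
position: [0.5738, -0.0042, 0.0875]
ee_rot: [0.684, 0.724, -0.063, -0.059]
contact_force: [-1.0, 1.5, 2.8]
width: 0.0156
gripper_force: 68.4
```

Call:
move_tool([
  {"jaw":0.02},
  {"jaw":0.026},
  {"jaw":0.03},
  {"jaw":0.032},
  {"jaw":0.032},
])

```text
time: 35.25
position: [0.5752, -0.0046, 0.0892]
ee_rot: [0.684, 0.724, -0.062, -0.057]
contact_force: [0.1, 0.7, 9.3]
width: 0.0321
gripper_force: 3.0
```

Call:
move_tool([
  {"jaw":0.032, "ty":-0.002, "tz":-0.01},
  {"jaw":0.032, "ty":-0.005, "tz":-0.03},
  {"jaw":0.032, "ty":-0.01, "tz":-0.06},
  {"jaw":0.032, "ty":-0.017, "tz":-0.1, "drx":-0.05},
  {"jaw":0.032, "ty":-0.024, "tz":-0.14, "drx":-0.175},
  {"jaw":0.032, "ty":-0.024, "tz":-0.14, "drx":-0.175},
  {"jaw":0.032, "ty":-0.024, "tz":-0.14, "drx":-0.175},
])

```text
time: 35.95
position: [0.5735, -0.0042, 0.2301]
ee_rot: [0.687, 0.727, 0.0, 0.001]
contact_force: [-0.9, -0.1, -0.3]
width: 0.0318
gripper_force: 0.0
```

```bash
python3 - <<'E'
from h import *
go(.5727,-.0035,.25,YAW)
t=cv2.convertScaleAbs(eyes.get_image('top')[:,:,::-1],alpha=1.6,beta=15);cv2.imwrite('pics/t10.png',t)
X=np.array([np.cos(YAW),np.sin(YAW)]);Y=np.array([-X[1],X[0]])
G=lambda x,y,z:cv2.getRectSubPix(t,(1,1),tuple(map(float,proj('top',np.array([*(x*X+(y-.038)*Y),z])))))[0,0]
for s in(1,-1):
    for y in(.139,.12,.1):
        print(s*y,[(round(float(k)*1000),int(G(k,s*y,.084)[0])) for k in np.arange(.55,.594,.002)])
    print('end',[(round(float(k)*1000),int(G(.571,s*k,.084)[0])) for k in np.arange(.13,.155,.002)])
    print('panel',[(round(float(k)*1000),int(G(k,s*.155,.158).mean())) for k in np.arange(.507,.518,.001)])
E
```

```text
[ 7.0000e-04 -7.0000e-04 -1.9900e-02  2.7000e-03 -1.0000e-03  1.5697e+00] |d| 0.02 F [-0.9 -0.1 -0.3] t 35.95
0.139 [(550, 138), (552, 145), (554, 151), (556, 151), (558, 148), (560, 143), (562, 141), (564, 228), (566, 251), (568, 255), (570, 255), (572, 255), (574, 255), (576, 255), (578, 255), (580, 238), (582, 189), (584, 111), (586, 105), (588, 123), (590, 135), (592, 140)]
0.12 [(550, 133), (552, 106), (554, 87), (556, 86), (558, 89), (560, 86), (562, 160), (564, 234), (566, 255), (568, 255), (570, 255), (572, 255), (574, 255), (576, 255), (578, 251), (580, 216), (582, 161), (584, 146), (586, 148), (588, 145), (590, 143), (592, 144)]
0.1 [(550, 161), (552, 161), (554, 161), (556, 161), (558, 160), (560, 158), (562, 156), (564, 159), (566, 173), (568, 185), (570, 196), (572, 211), (57
[... 829 characters left out ...]
72, 255), (574, 255), (576, 255), (578, 245), (580, 209), (582, 143), (584, 136), (586, 142), (588, 148), (590, 150), (592, 148)]
-0.1 [(550, 134), (552, 106), (554, 81), (556, 80), (558, 82), (560, 89), (562, 125), (564, 236), (566, 252), (568, 255), (570, 255), (572, 255), (574, 255), (576, 255), (578, 251), (580, 211), (582, 163), (584, 138), (586, 146), (588, 151), (590, 150), (592, 149)]
end [(130, 255), (132, 255), (134, 255), (136, 255), (138, 255), (140, 255), (142, 224), (144, 154), (146, 84), (148, 77), (150, 74), (152, 74), (154, 75)]
panel [(507, 135), (508, 127), (509, 117), (510, 104), (511, 91), (512, 95), (513, 100), (514, 122), (515, 151), (516, 173), (517, 182), (518, 191)]
```

The bar's ends lie in front of a visible dark strip of both notches' rear walls, so it appears seated; I'll confirm by touching its top with closed fingertips near each end (expect z≈.084).

Call:
move_tool([
  {"jaw":0, "drz":0.15},
  {"jaw":0, "drz":0.3},
  {"jaw":0, "drz":0.45},
  {"jaw":0, "drz":0.6},
  {"jaw":0, "drz":0.75},
  {"jaw":0, "drz":0.9},
  {"jaw":0, "drz":1.05},
  {"jaw":0, "drz":1.2},
  {"jaw":0, "drz":1.35},
  {"jaw":0, "drz":1.5},
  {"jaw":0, "drz":1.57},
  {"jaw":0, "drz":1.57},
  {"jaw":0, "drz":1.57},
], grip_n=30)

```text
time: 37.3
position: [0.573, -0.004, 0.2268]
ee_rot: [1.0, 0.03, -0.001, -0.0]
contact_force: [0.9, -0.1, 0.7]
width: -0.0004
gripper_force: 0.0
```

```bash
python3 - <<'E'
from h import *
X=np.array([np.cos(YAW),np.sin(YAW)]);Y=np.array([-X[1],X[0]])
for y in(.1,-.1):go(*(.578*X+(y-.038)*Y),.095)
E
```

```text
[ 0.0068 -0.0994  0.1318 -0.0005  0.003   0.0014] |d| 0.165 F [ 0.9 -0.1  0.7] t 37.3
[ 0.0065  0.1006  0.1317 -0.0005  0.003   0.0014] |d| 0.166 F [ 0.9 -0.1  0.7] t 37.3
```

Call:
move_tool([
  {"jaw":0, "tx":0.003, "ty":-0.04, "dry":0.003},
  {"jaw":0, "tx":0.0065, "ty":-0.08, "tz":0.02, "dry":0.003},
  {"jaw":0, "tx":0.0065, "ty":-0.0995, "tz":0.06, "dry":0.003},
  {"jaw":0, "tx":0.0065, "ty":-0.0995, "tz":0.1, "dry":0.003},
  {"jaw":0, "tx":0.0065, "ty":-0.0995, "tz":0.125, "dry":0.003},
  {"jaw":0, "tx":0.0065, "ty":-0.0995, "tz":0.131, "dry":0.003},
  {"jaw":0, "tx":0.0065, "ty":-0.0995, "tz":0.131, "dry":0.003},
])

```text
time: 38.0
position: [0.5737, 0.0955, 0.0965]
ee_rot: [1.0, 0.029, 0.0, 0.0]
contact_force: [0.0, -0.6, 0.5]
width: 0.0001
gripper_force: 0.0
```

Call:
move_tool([
  {"jaw":0, "tz":0.004},
  {"jaw":0, "tz":0.008},
  {"jaw":0, "tz":0.011},
  {"jaw":0, "tz":0.014},
  {"jaw":0, "tz":0.014},
])

```text
time: 38.5
position: [0.5749, 0.0955, 0.0841]
ee_rot: [1.0, 0.029, 0.002, 0.0]
contact_force: [0.2, -1.1, 0.2]
width: -0.0003
gripper_force: 0.3
```

Call:
move_tool([
  {"jaw":0, "tz":-0.03},
  {"jaw":0, "tz":-0.065},
  {"jaw":0, "ty":0.05, "tz":-0.08},
  {"jaw":0, "ty":0.1, "tz":-0.08},
  {"jaw":0, "ty":0.15, "tz":-0.08},
  {"jaw":0, "ty":0.2, "tz":-0.08},
  {"jaw":0, "ty":0.2, "tz":-0.08},
  {"jaw":0, "ty":0.2, "tz":-0.05},
  {"jaw":0, "ty":0.2, "tz":-0.02},
  {"jaw":0, "ty":0.2, "tz":-0.014},
  {"jaw":0, "ty":0.2, "tz":-0.014},
])

```text
time: 39.6
position: [0.5851, -0.1032, 0.0966]
ee_rot: [1.0, 0.029, 0.0, -0.001]
contact_force: [0.7, -0.2, 0.6]
width: -0.0001
gripper_force: 0.0
```

Call:
move_tool([
  {"jaw":0, "tz":0.004},
  {"jaw":0, "tz":0.008},
  {"jaw":0, "tz":0.011},
  {"jaw":0, "tz":0.014},
  {"jaw":0, "tz":0.014},
])

```text
time: 40.1
position: [0.5865, -0.1042, 0.0841]
ee_rot: [1.0, 0.029, 0.002, 0.0]
contact_force: [0.3, 0.6, 0.2]
width: -0.0002
gripper_force: 0.2
```

Both ends reach z = .084 without contact, so the bar is down in both notches. Now to the front of the panel.

Call:
move_tool([
  {"jaw":0, "tz":-0.05},
  {"jaw":0, "tz":-0.1},
  {"jaw":0, "tz":-0.14},
  {"jaw":0, "tz":-0.14},
])

```text
time: 40.5
position: [0.5892, -0.1054, 0.2317]
ee_rot: [1.0, 0.029, 0.008, 0.003]
contact_force: [0.6, -0.7, 0.1]
width: 0.0
gripper_force: 0.0
```

```bash
python3 - <<'E'
from h import *
go(.4764,-.01,.22)
E
```

```text
[-1.072e-01 -1.019e-01  9.400e-03  6.000e-03 -1.610e-02 -1.000e-04] |d| 0.148 F [ 0.6 -0.7  0.1] t 40.5
```

Call:
move_tool([
  {"jaw":0, "tx":-0.035, "ty":-0.034},
  {"jaw":0, "tx":-0.07, "ty":-0.068},
  {"jaw":0, "tx":-0.108, "ty":-0.102},
  {"jaw":0, "tx":-0.108, "ty":-0.102},
  {"jaw":0, "tx":-0.108, "ty":-0.102, "tz":0.04},
  {"jaw":0, "tx":-0.108, "ty":-0.102, "tz":0.08},
  {"jaw":0, "tx":-0.108, "ty":-0.102, "tz":0.108},
  {"jaw":0, "tx":-0.108, "ty":-0.102, "tz":0.108},
  {"jaw":0, "tx":-0.108, "ty":-0.102, "tz":0.108},
])

```text
time: 41.4
position: [0.4725, -0.0088, 0.1155]
ee_rot: [1.0, 0.029, 0.002, 0.0]
contact_force: [0.7, -0.3, 0.1]
width: 0.0002
gripper_force: 0.0
```

```bash
python3 - <<'E'
from h import *
go(.4764,-.01,.115);go(.5035*.9983+.0022,-.0084,.115)
t=cv2.convertScaleAbs(eyes.get_image('top')[:,:,::-1],alpha=1.6,beta=15);cv2.imwrite('pics/t11.png',t)
X=np.array([np.cos(YAW),np.sin(YAW)]);Y=np.array([-X[1],X[0]])
G=lambda x,y,z:cv2.getRectSubPix(t,(1,1),tuple(map(float,proj('top',np.array([*(x*X+(y-.038)*Y),z])))))[0,0]
for s in(1,-1):print('panel',[(round(float(k)*1000),int(G(k,s*.155,.158).mean())) for k in np.arange(.507,.522,.001)],[(round(float(k)*1000),int(G(k,s*.139,.084)[0])) for k in np.arange(.556,.594,.002)])
E
```

```text
[ 0.0038  0.0014  0.0005  0.0002 -0.0032 -0.0005] |d| 0.004 F [ 0.7 -0.3  0.1] t 41.4
[ 0.0323  0.0015  0.0006  0.0002 -0.0032 -0.0005] |d| 0.032 F [ 0.7 -0.3  0.1] t 41.4
panel [(507, 138), (508, 129), (509, 116), (510, 104), (511, 94), (512, 84), (513, 97), (514, 113), (515, 135), (516, 162), (517, 184), (518, 191), (519, 199), (520, 198), (521, 196), (522, 196)] [(556, 152), (558, 149), (560, 142), (562, 137), (564, 224), (566, 250), (568, 255), (570, 255), (572, 255), (574, 255), (576, 255), (578, 255), (580, 239), (582, 190), (584, 110), (586, 105), (588, 123), (590, 135), (592, 139)]
panel [(507, 138), (508, 132), (509, 124), (510, 112), (511, 100), (512, 96), (513, 92), (514, 114), (515, 147), (516, 170), (517, 181), (518, 191), (519, 190), (520, 190), (521, 191), (522, 191)] [(556, 150), (558, 147), (560, 141), (562, 152), (564, 236), (566, 252), (568, 255), (570, 255), (572, 255), (574, 255), (576, 255), (578, 253), (580, 219), (582, 162), (584, 111), (586, 107), (588, 128), (590, 137), (592, 139)]
```

Call:
move_tool([
  {"jaw":0, "tx":0.015, "ty":0.001, "dry":-0.003},
  {"jaw":0, "tx":0.026, "ty":0.001, "dry":-0.003},
  {"jaw":0, "tx":0.03, "ty":0.001, "dry":-0.003},
  {"jaw":0, "tx":0.034, "ty":0.001, "dry":-0.003},
  {"jaw":0, "tx":0.039, "ty":0.001, "dry":-0.003},
  {"jaw":0, "tx":0.046, "ty":0.001, "dry":-0.003},
  {"jaw":0, "tx":0.054, "ty":0.001, "dry":-0.003},
  {"jaw":0, "tx":0.063, "ty":0.001, "dry":-0.003},
  {"jaw":0, "tx":0.073, "ty":0.001, "dry":-0.003},
  {"jaw":0, "tx":0.083, "ty":0.001, "dry":-0.003},
  {"jaw":0, "tx":0.093, "ty":0.001, "dry":-0.003},
  {"jaw":0, "tx":0.103, "ty":0.001, "dry":-0.003},
  {"jaw":0, "tx":0.112, "ty":0.001, "dry":-0.003},
  {"jaw":0, "tx":0.12, "ty":0.001, "dry":-0.003},
  {"jaw":0, "tx":0.126, "ty":0.001, "dry":-0.003},
  {"jaw":0, "tx":0.13, "ty":0.001, "dry":-0.003},
  {"jaw":0, "tx":0.132, "ty":0.001, "dry":-0.003},
  {"jaw":0, "tx":0.132, "ty":0.001, "dry":-0.003},
])

```text
time: 43.25
position: [0.6035, -0.0015, 0.1148]
ee_rot: [1.0, 0.029, -0.0, -0.0]
contact_force: [0.1, 0.4, 0.1]
width: 0.0003
gripper_force: 0.0
```

```bash
python3 - <<'E'
from h import *
w=eyes.get_image('wrist')[:,:,::-1];cv2.imwrite('pics/w12.png',w)
go(.6683*.9983+.0022,.0012,.115)
E
```

```text
[ 0.0661  0.0012 -0.0004 -0.0005  0.0012 -0.0001] |d| 0.066 F [ 0.1  0.4 -0.1] t 43.3
```

Call:
move_tool([
  {"jaw":0, "tx":0.003},
  {"jaw":0, "tx":0.008},
  {"jaw":0, "tx":0.014},
  {"jaw":0, "tx":0.021},
  {"jaw":0, "tx":0.028},
  {"jaw":0, "tx":0.035},
  {"jaw":0, "tx":0.042},
  {"jaw":0, "tx":0.049},
  {"jaw":0, "tx":0.055},
  {"jaw":0, "tx":0.06},
  {"jaw":0, "tx":0.064},
  {"jaw":0, "tx":0.067},
  {"jaw":0, "tx":0.069},
  {"jaw":0, "tx":0.071},
  {"jaw":0, "tx":0.072},
  {"jaw":0, "tx":0.072},
])

```text
time: 44.9
position: [0.669, 0.0023, 0.1142]
ee_rot: [1.0, 0.03, -0.01, -0.0]
contact_force: [-33.3, -2.5, 15.2]
width: -0.0003
gripper_force: 0.0
```

Call:
move_tool([
  {"jaw":0, "tx":-0.004},
  {"jaw":0, "tx":-0.008},
  {"jaw":0, "tx":-0.013},
  {"jaw":0, "tx":-0.02},
  {"jaw":0, "tx":-0.05},
  {"jaw":0, "tx":-0.09},
  {"jaw":0, "tx":-0.13},
  {"jaw":0, "tx":-0.15, "tz":-0.04},
  {"jaw":0, "tx":-0.15, "tz":-0.09},
  {"jaw":0, "tx":-0.15, "tz":-0.09},
  {"jaw":0, "tx":-0.15, "tz":-0.09},
  {"jaw":0, "tx":-0.15, "tz":-0.09},
])

```text
time: 46.1
position: [0.5259, -0.0063, 0.205]
ee_rot: [1.0, 0.029, 0.0, 0.0]
contact_force: [-0.2, 0.4, -0.5]
width: -0.0003
gripper_force: 0.0
```

```bash
python3 - <<'E'
from h import *
print(robot.observe()['contact_force'])
t=cv2.convertScaleAbs(eyes.get_image('top')[:,:,::-1],alpha=1.6,beta=15);cv2.imwrite('pics/t12.png',t)
X=np.array([np.cos(YAW),np.sin(YAW)]);Y=np.array([-X[1],X[0]])
G=lambda x,y,z:cv2.getRectSubPix(t,(1,1),tuple(map(float,proj('top',np.array([*(x*X+(y-.038)*Y),z])))))[0,0]
for s in(1,-1):print('panel',[(round(float(k)*1000),int(G(k,s*.155,.158).mean())) for k in np.arange(.662,.706,.002)])
# compare bystanders with the start picture
a=cv2.imread('pics/t0.png').astype(int);b=eyes.get_image('top')[:,:,::-1].astype(int)
d=(abs(a-b).max(2)>40).astype(np.uint8);n,l,s,c=cv2.connectedComponentsWithStats(d);print([x.tolist() for x in s[1:] if x[4]>15])
# bottles upright just before shutting: dark caps in w12
w=cv2.imread('pics/w12.png');m=(w.max(2)<45).astype(np.uint8);n,l,s,c=cv2.connectedComponentsWithStats(m);print([x.tolist() for x in s[1:] if x[4]>100])
E
```

```text
[-0.24834969  0.37665313 -0.47229161]
panel [(662, 103), (664, 92), (666, 87), (668, 86), (670, 86), (672, 86), (674, 91), (676, 148), (678, 188), (680, 200), (682, 198), (684, 198), (686, 197), (688, 197), (690, 167), (692, 120), (694, 88), (696, 86), (698, 85), (700, 156), (702, 189), (704, 200)]
panel [(662, 92), (664, 90), (666, 88), (668, 87), (670, 86), (672, 88), (674, 98), (676, 158), (678, 185), (680, 192), (682, 192), (684, 194), (686, 195), (688, 196), (690, 156), (692, 108), (694, 86), (696, 87), (698, 100), (700, 160), (702, 185), (704, 194)]
[[175, 219, 184, 261, 15252], [438, 245, 25, 22, 402], [481, 277, 29, 21, 449], [131, 285, 114, 30, 907], [250, 297, 21, 21, 322], [315, 375, 325, 105, 22405], [280, 392, 29, 21, 254], [299, 451, 19, 29, 411], [327, 459, 22, 21, 236]]
[[292, 54, 61, 12, 520], [202, 56, 44, 29, 291], [403, 56, 45, 27, 286], [158, 58, 68, 20, 743], [424, 58, 63, 17, 602], [297, 63, 55, 13, 150], [73, 333, 505, 147, 54302]]
```

```bash
python3 -c "
from plant import robot, eyes, hand_in
print(hand_in())"
```

```text
the job is handed in; nothing more can be done
None
```

The job is handed in at about 46 s: all three bottles present stand in the rear of the drawer behind the bar. The bar was down in both notches before closing. The drawer was pushed to its stop and stayed shut after I let go, so the latch has caught. The other things on the bench did not move as far as the top camera could see; part of the view was hidden by the arm.

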